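# Lock the solar panel stand with a linch pin

## Task

Lock the little solar panel's foot on the bench: push the linch pin (the one with the sprung wire ring) through the hole in the stand's upright stub until its head is fully home against the stub, then flip the ring over the top of the stub so that it snaps down past the pin's end, and let go. The stub sits a few millimetres off to one side in its slot, so feel for the hole gently: never shove or wedge the pin against the stand with more than 40 N of contact force, do not knock the stand, and leave the other things on the bench where they are.

Things in the scene. Friction and masses are not known exactly. Their poses are not given: they have to be found in the camera images.
- pin_grip (a point): Centre of the linch pin's steel head, a block 40 mm long (x), 20 wide (y), 28 high (z); only this pin has a ring. x runs along the shank to its tip, z up. It lies on the bench on the head's underside, this point 14 mm up. The flat front face (shoulder) is 18 mm ahead (this point is 2 mm ahead of mid length). Grip from above across y, ahead of the ring pivots. Pin with ring: 0.15 to 0.23 kg.
- pin_tip (a point): Centre of the tip of the linch pin's shank, axes as pin_grip: 56 mm ahead of pin_grip, 38 mm ahead of the shoulder, on the shank axis, which passes through pin_grip. The shank is round, 12 mm in diameter, blunt-ended 5 mm short of the tip; a narrow tongue (6 mm wide in y, 10 mm high, its end rounded as seen from the side) makes up the rest.
- ring_pivot (a point): Middle of the ring's pivot axis (along the pin's y), in the rear of the head, 19 mm behind pin_grip. The pivot ends (8 mm round) stick out to 26 mm on either side of the head. The ring is a loop of 5 mm wire, 48 mm wide between wire centres.
- ring_bar (a point): Middle of the ring's free end: a round sleeve, 9 mm in diameter, 24 mm long, lying along the pin's y, 77 mm from the pivot axis. Open, the ring leans back 35 degrees from upright, so the sleeve is 44 mm behind and 63 mm above the pivot. Closed, it lies just beyond and 5 to 12 mm below the centre of the pin end, and its outer corners, 14 to 24 mm to either side, are clear of the pin.
- ring (a joint): Ring angle in rad: 0 open (leaning back), 0.61 upright, 2.18 level along the pin, 2.24 to 2.33 (stop) snapped: sleeve caught under the pin end. Elsewhere it is stiff and stays where left (under 1 N at the sleeve moves it): push it over from behind, forward and up. From 2.08 the sleeve rides over the pin end, the ring stretching: press its end down (4 to 10 N) until it snaps past.
- hole (a point): Nominal centre of the near mouth of the stub's cross hole, 50 mm above the bench; stand's axes: x the way the pin is pushed, y left, z up. The real hole sits up to 8 mm left or right (y) of it, unreported, tight enough not to shift under gentle pushing; height and depth are true. Hole square-edged, 13.5 mm wide, 14.5 high, through 20 mm. Stub: dark steel post 26 mm wide, top 14 mm above here.
- ledge (a point): Nominal middle of the near end of the ledge on the stub: 36 mm towards the head side of the hole's mouth and 15 mm below its centre line (top face). It is 14 mm wide, runs to the stub and moves with its play; it carries the head, once home, with 1 mm to spare, and keeps the pin from turning.
- stand: Aluminium foot plate of the stand, fixed to the bench, 12 mm thick, reaching 40 mm before (-x), 60 mm beyond and 45 mm to either side of its origin, which lies on the bench straight below point hole (same axes). To its left (+y), from 120 to 280 mm, a tilted solar panel 150 mm square, up to 75 mm high.
- bolt: A plain headed steel pin without a ring, head 24 x 22 x 22 mm, shank 12 mm by 45 mm: not to be used. Origin under the front of its head.
- meter: Blue hand multimeter lying flat beyond the stand, 150 x 75 x 42 mm. Origin at the centre of its underside.
- marker: Marker pen lying on the bench, 125 mm long, 17 mm thick. Origin at mid length, underside.
- phone: Black phone lying flat, 150 x 72 x 9 mm. Origin at the centre of its underside.
- driver: Screwdriver lying on the bench.
Mind the look-alikes: they are no part of the job. What is shaped like the part that bears pin_grip but green or orange is not meant.

How it is judged:
By the outcome, as a careful person would: the job done as asked, in the order asked, and still so for the second after the job is handed in, with the robot touching nothing.
It also fails if it takes over 72 s, if anything falls off the work surface, if the arm or the gripper's body presses on something with over 40 N, if the wrist force passes 120 N, or if a joint passes its speed limit or range.

## Robot

A 6-joint arm with a two-finger parallel gripper is mounted at the origin on the work surface. World frame = base frame: x ahead of the robot, y to its left, z up, the work surface at z = 0. Lengths are in m, angles in degrees, forces in N, time in s.
With the tool pointing down it reaches from about 0.4 to 0.825 m from the base axis. Payload 7 kg.
Tool frame: the origin (TCP) lies on the centre line of the jaws, within the pads' length; the fingertips stand r.nose_length ahead of it and the grasp point (between the pads) lies 2 mm behind it (r.nose_length is the distance from the TCP to the fingertips, in m); z points along the fingers, y is the direction in which the jaws open and shut (so a half turn about z gives the same grasp; the last joint's range is limited). The gripper opens to 88 mm and grips with 3 to 60 N. Pads are 19 mm wide; open, the fingers measure 130 mm over their backs; the gripper's body (78 mm by 193 mm) begins 47 mm behind the grasp point.
Start: joints at [-49.555, 20.546, 0.682, 0, -70.136, -16.507], TCP at [0.274, -0.617, 0.244] pointing down, gripper open.
Joint ranges: [-176.03, 176.03], [-82.01, 121.73], [-58.28, 71.71], [-173.87, 95.51], [-174.79, -0.11], [-173.66, 173.66]. Speed limits (degrees/s): [136.94, 136.94, 172.46, 180, 180, 180].

## Interface

Orientations are given as [roll, pitch, yaw] about the fixed x, y, z axes, in that order (R = Rz(yaw) Ry(pitch) Rx(roll)).
In Python, from plant import r gives the robot as it stands.
- The arm moves only by the tool apply_moves, never from a script. Its argument "targets" is a list of rows, each a list of 3 entries, a list of its own where there are three numbers: the shift along the tool's x, y, z scaled (see below), then the turn, a rotation vector about the tool's x, y, z scaled (see below), then the finger opening in mm, from 0 to 87.6. A call has 1 to 5 rows; each row shifts and turns the pose as measured when the row begins, along the tool's axes as they then stand; what a row does not reach is not made up. The controller multiplies each number of a shift by 0.04 m and each number of a turn by 8 degrees. A row lasts 1/10 s, in which the tool goes at most 50 mm and 8.59 degrees, less where a joint would pass 70% of its speed; a pose out of reach is approached as far as the arm can. A call with a number of a shift or a turn outside -1 to 1 is refused whole. A call with a gripper value outside its range is refused whole. The fingers move at their own pace and stop on an object; "squeeze" is the grip in N (left out, the last holds). Time passes only in rows, so rows that do not move let the fingers close. It gives the time, the measured TCP pose, the force and the opening at its end, in the units of the state.
- r.get_state(): the state, without advancing time (a new reading comes with each control period).
- r.capture(name): name is "scene" or "side" or "wrist"; returns a dict with "img" (384x512x3 uint8, blue, green, red), "z_map" (384x512 float32, m along the optical axis (not along the pixel's ray), 0 where there is no reading), "fx", "fy", "cx", "cy" (pixels), "camera_from_world" (4x4, takes a point from world to camera coordinates); the wrist camera has in their place "mount" (4x4, takes a point from camera to tool coordinates, whose origin is the TCP and whose axes are the flange's). Camera axes: x right, y up, looking along -z (the intrinsics and any distortion apply to the point x, -y, -z); pixel columns grow to the right and rows downward; lengths in m; the calibration is good to about 2 mm. A picture is of the moment at which its call begins: read the wrist's pose just before it.
- r.close_job(): hands the job in, once; it reports no verdict.
The state is a dict: "time_s": time; "joints": joint angles; "qd": joint speeds; "joint_torque": joint torques, N m; "tcp_pos": TCP position; "eef_rot": TCP orientation; "contact_force": force on the tool from outside, world axes, zero at the start; "moment": the same for the moment, N m; "gripper_width": finger opening in m.
Only numpy, scipy, OpenCV 4.12 (cv2) and the standard library are available. Lean on these libraries where they do the work, as an engineer would, in place of code of your own. Each camera call takes 0.05 s, during which the arm holds its last target.

## Working session

There is one attempt and no reset: what is moved stays moved. The work goes in short steps, Python scripts to look and compute and a tool call to move; the robot and the scene stay as the last step left them, time stands still between calls to the robot, and variables do not carry over. Pictures are saved under pics/ and viewed, and the job is handed in when it is done.

Besides the shell and the picture viewer there is one more tool, called after "Emit:" as name(argument=value, ...), one argument or row to a line, values as JSON. apply_moves: Moves the arm, as the interface text tells. Its arguments: {"type":"object","properties":{"targets":{"type":"array","items":{"type":"array"}},"squeeze":{"type":"number"}},"required":["targets"]}

```bash
ls; mkdir -p pics; cat > h.py <<'E'
from plant import r
import numpy as np, cv2
from scipy.spatial.transform import Rotation as R
def Rt(s): return R.from_euler('xyz',s['eef_rot'],degrees=True).as_matrix()
def snap(n):
    s=r.get_state(); c=r.capture(n)
    if n=='wrist':
        T=np.eye(4);T[:3,:3]=Rt(s);T[:3,3]=s['tcp_pos']
        c['wc']=T@np.array(c['mount'])
    else: c['wc']=np.linalg.inv(np.array(c['camera_from_world']))
    return c
def ray(c,u,v):
    d=np.array([(u-c['cx'])/c['fx'],-(v-c['cy'])/c['fy'],-1.])
    return c['wc'][:3,3],c['wc'][:3,:3]@d
def onz(c,u,v,z):
    o,d=ray(c,u,v);return o+d*(z-o[2])/d[2]
def dep(c,u,v):
    o,d=ray(c,u,v);return o+d*c['z_map'][int(v),int(u)]
def proj(c,p):
    q=np.linalg.inv(c['wc'])@np.append(p,1);return c['cx']+c['fx']*q[0]/-q[2],c['cy']-c['fy']*q[1]/-q[2]
def cloud(c):
    v,u=np.mgrid[:384,:512];z=c['z_map']
    d=np.stack([(u-c['cx'])/c['fx'],-(v-c['cy'])/c['fy'],-np.ones_like(z)],-1)*z[...,None]
    return d@c['wc'][:3,:3].T+c['wc'][:3,3]
E
python3 - <<'E'
from h import *
print(r.nose_length); print(r.get_state())
for n in('scene','side','wrist'):
    c=snap(n); print(n,{k:v for k,v in c.items() if k not in('img','z_map')})
    cv2.imwrite(f'pics/a_{n}.png',cv2.resize(c['img'],(800,600),interpolation=cv2.INTER_CUBIC)); np.save(f'a_{n}.npy',c,allow_pickle=True)
E
```

```text
pics
0.017
{'time_s': 0.0, 'joints': array([-4.95546664e+01,  2.05924964e+01,  6.32681053e-01, -2.25317561e-02,
       -7.01354397e+01, -1.65060615e+01]), 'qd': array([ 0.12106338,  0.09802535,  0.05271551, -0.01035649,  0.08117234,
       -0.02262323]), 'joint_torque': array([-1.54287100e-03, -5.82713413e+01,  2.93057227e+01,  6.99752927e+00,
        6.93239534e-03, -1.30689054e-04]), 'tcp_pos': array([ 0.27367916, -0.61650917,  0.2425948 ]), 'eef_rot': array([ 1.79902652e+02, -6.75838339e-03, -1.56068396e+02]), 'contact_force': array([-0.41847515,  0.33452473,  0.10710907]), 'moment': array([0.04401833, 0.06544417, 0.03023815]), 'gripper_width': 0.0874522616743148}
scene {'fx': 373.3776362392827, 'fy': 373.3776362392827, 'cx': 252.50921530683655, 'cy': 193.92354025637493, 'camera_from_world': array([[ 0.42786471,  0.90371715,  0.01506982, -0.10024586],
       [-0.58761022,  0.26545795,  0.76436006,  0.3041119 ],
       [ 0.6867649 , -0.33589787,  0.64461352, -1.30687912],
       [ 0.        ,  0.        ,  0.        ,  1.        ]]), 'wc': array([[ 0.42786471, -0.58761022,  0.68676
[... 843 characters left out ...]
 321.31298040636665, 'fy': 321.31298040636665, 'cx': 249.22764716374846, 'cy': 192.4233165489141, 'mount': array([[-6.61305365e-04,  9.60670381e-01,  2.77690444e-01,
         7.57371662e-02],
       [ 9.99999349e-01,  8.93581864e-04, -7.09900899e-04,
         6.25274128e-04],
       [-9.30119911e-04,  2.77689793e-01, -9.60670346e-01,
        -1.42441750e-01],
       [ 0.00000000e+00,  0.00000000e+00,  0.00000000e+00,
         1.00000000e+00]]), 'wc': array([[-0.40500653, -0.87865572, -0.25285141,  0.20429464],
       [ 0.91431078, -0.38850006, -0.11447054, -0.64692534],
       [ 0.00234741, -0.27754608,  0.96070946,  0.38521654],
       [ 0.        ,  0.        ,  0.        ,  1.        ]])}
```

View pics/a_scene.png

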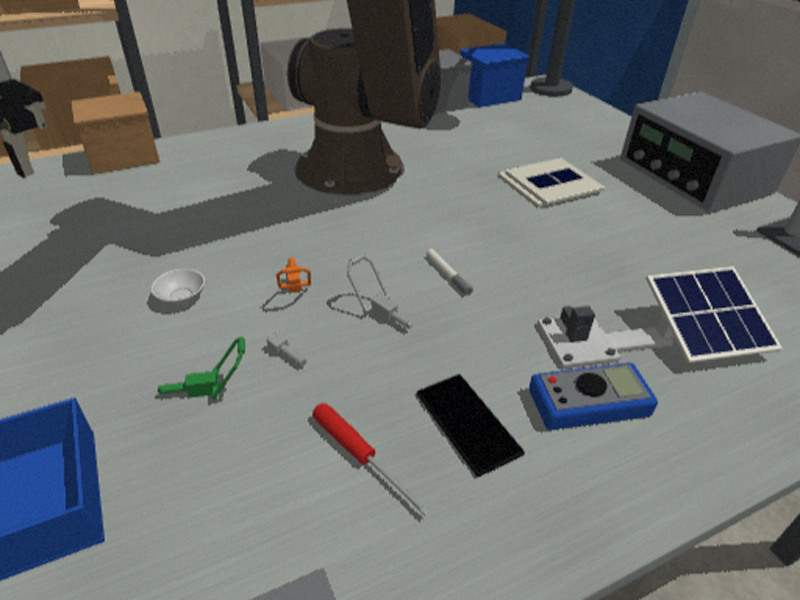

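View pics/a_side.png

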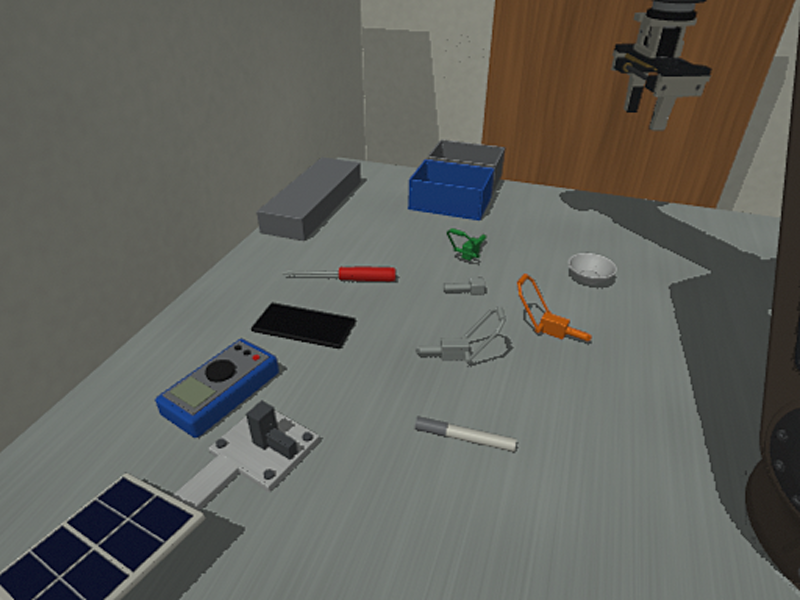

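View pics/a_wrist.png

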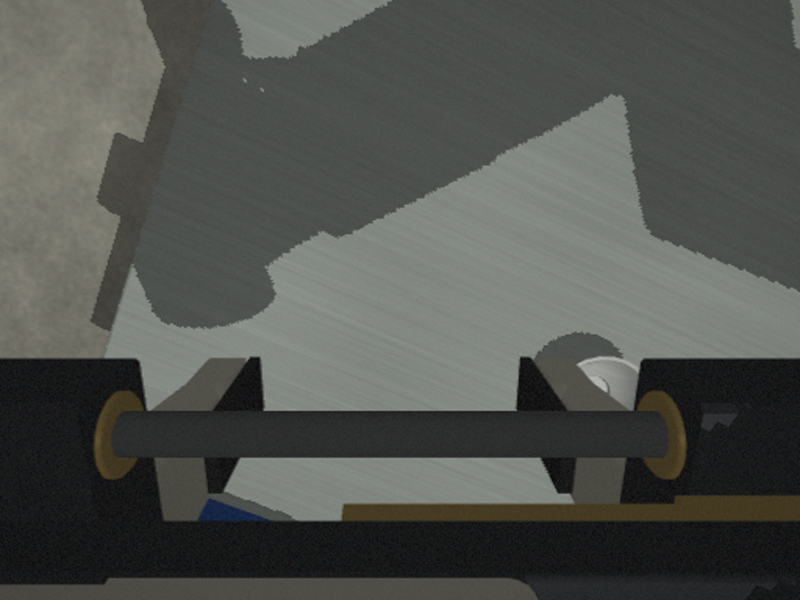

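```bash
python3 - <<'E'
from h import *
L=lambda n:np.load(f'a_{n}.npy',allow_pickle=True).item()
sc,sd=L('scene'),L('side')
def cr(c,x,y,w,h): return cv2.resize(c['img'][y:y+h,x:x+w],(400,300),interpolation=cv2.INTER_CUBIC)
a=np.hstack([cr(sc,205,155,80,60),cr(sd,260,190,80,60)])
b=np.hstack([cr(sc,330,185,100,75),cr(sd,125,250,92,69)])
cv2.imwrite('pics/b.png',np.vstack([a,b]))
def S(n,c,u,v): # in 800x600 px
    print(n,dep(c,u*.64,v*.64).round(4),onz(c,u*.64,v*.64,0.014).round(4))
S('head sc',sc,385,308);S('tip sc',sc,405,325);S('head sd',sd,456,350);S('tip sd',sd,420,352)
S('stub sc',sc,575,318);S('stub top sd',sd,260,410);S('ledge sd',sd,285,437)
E
```

```text
head sc [ 0.5004 -0.1427  0.0263] [ 0.4874 -0.1367  0.014 ]
tip sc [ 0.5357 -0.1253  0.0137] [ 0.536  -0.1255  0.014 ]
head sd [ 0.4816 -0.13    0.0194] [ 0.4828 -0.1361  0.014 ]
tip sd [ 0.5321 -0.1176  0.0113] [ 0.5313 -0.1147  0.014 ]
stub sc [0.6626 0.0861 0.0531] [0.6306 0.1222 0.014 ]
stub top sd [0.6632 0.0979 0.0634] [0.6934 0.0604 0.014 ]
ledge sd [0.6311 0.1038 0.0347] [0.6418 0.0892 0.014 ]
```

View pics/b.png

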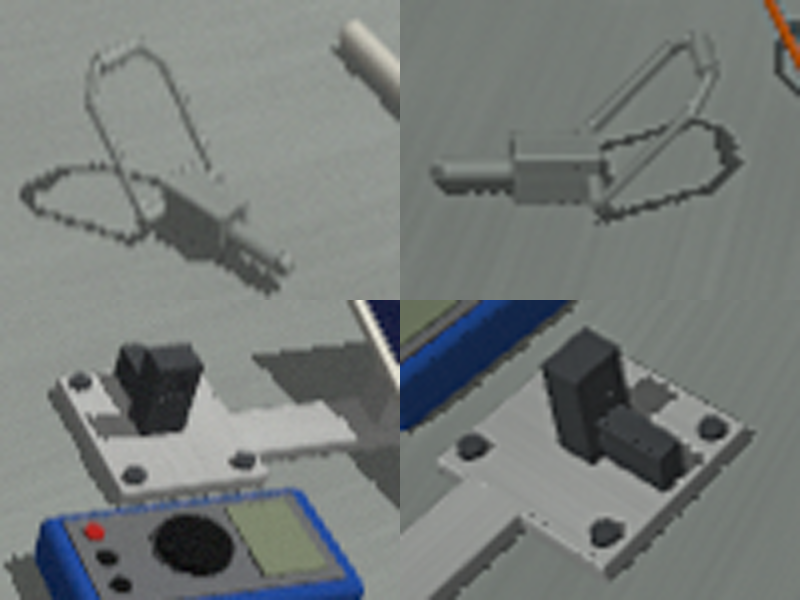

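```bash
cat > fit.py <<'E'
from h import *
def rect(P,name):
    (c,s,a)=cv2.minAreaRect((P[:,:2]*1000).astype(np.float32)); print(name,len(P),np.round(c,1),np.round(s,1),round(a,1), cv2.boxPoints((c,s,a)).round(1).tolist())
def near(c,cen,rad,z0,z1):
    P=cloud(c);m=(c['z_map']>0)&(np.hypot(P[...,0]-cen[0],P[...,1]-cen[1])<rad)&(P[...,2]>z0)&(P[...,2]<z1)
    return P[m],c['img'][m]
E
python3 - <<'E'
from fit import *
L=lambda n:np.load(f'a_{n}.npy',allow_pickle=True).item()
for n in('scene','side'):
    c=L(n)
    P,I=near(c,(.68,.09),.12,.007,.017)
    g=I.mean(1); 
    P2=P[(g>95)&(np.ptp(I.astype(int),axis=1)<40)]
    print(np.percentile(I.mean(1),[5,50,95]));rect(P2,n+' plate')
    P,I=near(c,(.66,.09),.07,.058,.075); rect(P,n+' stubtop'); print(P.mean(0),P[:,2].min(),np.median(P[:,2]))
    P,I=near(c,(.63,.09),.05,.030,.040); print('ledge',P.mean(0)); rect(P,'ledge')
    P,I=near(c,(.495,-.135),.04,.0225,.032); print('headtop',P.mean(0)); rect(P,'head')
    P,I=near(c,(.495,-.135),.065,.008,.05); rect(P,'pin all')
E
```

```text
[ 83.26666667 176.66666667 184.33333333]
scene plate 1123 [662.8  94.1] [229.6 116.1] 86.8 [[598.5, -17.299999237060547], [714.2999877929688, -23.799999237060547], [727.2000122070312, 205.39999389648438], [611.2999877929688, 211.89999389648438]]
scene stubtop 100 [663.3  97.5] [27.5 22.2] 74.4 [[648.9000244140625, 87.19999694824219], [670.2999877929688, 81.30000305175781], [677.7000122070312, 107.69999694824219], [656.2999877929688, 113.69999694824219]]
[0.66401611 0.09587505 0.06356564] 0.058453070553797226 0.0642323353291252
ledge [0.65093597 0.09662879 0.03489114]
ledge 85 [645.4  98. ] [26.5 57.6] 82.2 [[615.0999755859375, 88.80000305175781], [672.0999755859375, 81.0], [675.7000122070312, 107.19999694824219], [618.7000122070312, 115.0999984741211]]
headtop [ 0.48770685 -0.13986075  0.02769576]
head 119 [ 485.6 -138.7] [41.9 50.3] 23.5 [[456.3999938964844, -124.0], [476.3999938964844, -170.1999969482422], [514.9000244140625, -153.5], [494.79998779296875, -107.30000305175781]]
pin all 334 [ 494.2 -137.1] [100.8  54.5] 18.0 [[437.8999938964844, -126.69999694824219], [454.70001220703
[... 492 characters left out ...]
 0.06367995] 0.05811585356857024 0.06412945772499004
ledge [0.64157098 0.10668299 0.03504012]
ledge 209 [645.1 104.3] [26.8 56.7] 72.6 [[614.0, 100.0], [668.0999755859375, 83.0999984741211], [676.0999755859375, 108.5999984741211], [622.0, 125.5]]
headtop [ 0.4849534  -0.13612853  0.02732371]
head 149 [ 490.5 -137.1] [54.5 47.3] 18.6 [[457.1000061035156, -123.4000015258789], [472.20001220703125, -168.1999969482422], [523.9000244140625, -150.8000030517578], [508.79998779296875, -106.0]]
pin all 399 [ 492.8 -134.9] [98.7 53.1] 19.1 [[437.3999938964844, -125.9000015258789], [454.79998779296875, -176.10000610351562], [548.0999755859375, -143.8000030517578], [530.7000122070312, -93.5999984741211]]
```

```bash
cat > plan.py <<'E'
from h import *
def plan(pos,rpy,grip,vmax=.04,wmax=8.,n=None,show=True):
    """rows in tool units to reach pose; each row assumes previous reached"""
    s=r.get_state();p=np.array(s['tcp_pos']);M=R.from_euler('xyz',s['eef_rot'],degrees=True)
    G=R.from_euler('xyz',rpy,degrees=True);pos=np.array(pos)
    w=(M.inv()*G).as_rotvec(degrees=True)
    k=n or int(max(1,np.ceil(np.linalg.norm(pos-p)/vmax-1e-6),np.ceil(np.abs(w).max()/wmax-1e-6)))
    print('from',p.round(4),np.round(s['eef_rot'],2),'t',round(s['time_s'],2),'F',np.round(s['contact_force'],1),'w',round(s['gripper_width']*1000,1),'rows',k)
    for i in range(min(k,30)):
        rel=M.inv().apply((pos-p)/k)
        print([ (rel/.04).round(3).tolist(), (w/k/8).round(3).tolist(), grip])
        M=M*R.from_rotvec(w/k,degrees=True);p=p+(pos-p)*0+(pos-np.array(s['tcp_pos']))/k*0
        p=p
E
sed -i '/M=M\*R/,$d' plan.py; echo "        M=M*R.from_rotvec(w/k,degrees=True)" >> plan.py
python3 - <<'E'
from plan import *
plan([.465,-.145,.214],[180,0,18],60)
E
```

```text
from [ 0.2737 -0.6166  0.2428] [ 1.7993e+02 -1.0000e-02 -1.5607e+02] t 0.15 F [-0.1  0.1  0. ] w 87.9 rows 22
[[-0.416, 0.402, 0.033], [0.0, 0.001, -0.989], 60]
[[-0.467, 0.341, 0.033], [0.0, 0.001, -0.989], 60]
[[-0.51, 0.273, 0.033], [0.0, 0.001, -0.989], 60]
[[-0.543, 0.2, 0.033], [0.0, 0.001, -0.989], 60]
[[-0.565, 0.124, 0.033], [0.0, 0.001, -0.989], 60]
[[-0.577, 0.045, 0.033], [0.0, 0.001, -0.989], 60]
[[-0.577, -0.035, 0.033], [0.0, 0.001, -0.989], 60]
[[-0.567, -0.114, 0.033], [0.0, 0.001, -0.989], 60]
[[-0.546, -0.191, 0.033], [0.0, 0.001, -0.989], 60]
[[-0.514, -0.265, 0.033], [0.0, 0.001, -0.989], 60]
[[-0.473, -0.333, 0.033], [0.0, 0.001, -0.989], 60]
[[-0.423, -0.395, 0.033], [0.0, 0.001, -0.989], 60]
[[-0.364, -0.449, 0.033], [0.0, 0.001, -0.989], 60]
[[-0.299, -0.495, 0.033], [0.0, 0.001, -0.989], 60]
[[-0.228, -0.532, 0.033], [0.0, 0.001, -0.989], 60]
[[-0.153, -0.558, 0.033], [0.0, 0.001, -0.989], 60]
[[-0.074, -0.574, 0.033], [0.0, 0.001, -0.989], 60]
[[0.005, -0.578, 0.033], [0.0, 0.001, -0.989], 60]
[[0.085, -0.572, 0.033], [0.0, 0.001, -0.989], 60]
[[0.163, -0.555, 0.033], [0.0, 0.001, -0.989], 60]
[[0.238, -0.527, 0.033], [0.0, 0.001, -0.989], 60]
[[0.308, -0.49, 0.033], [0.0, 0.001, -0.989], 60]
```

Emit:
apply_moves(
  targets=[
    [[-0.42, 0.4, 0], [0, 0, -1], 60],
    [[-0.47, 0.34, 0], [0, 0, -1], 60],
    [[-0.51, 0.27, 0.03], [0, 0, -1], 60],
    [[-0.54, 0.2, 0.03], [0, 0, -1], 60],
    [[-0.57, 0.12, 0.03], [0, 0, -1], 60],
  ],
)

```text
time_s: 0.65
tcp_pos: [0.3159, -0.5071, 0.2361]
eef_rot: [179.7, 0.1, -114.9]
contact_force: [0.1, 0.1, -0.3]
gripper_width: 0.0605
```

Emit:
apply_moves(
  targets=[
    [[-0.58, 0.05, 0.03], [0, 0, -1], 60],
    [[-0.58, -0.03, 0.03], [0, 0, -1], 60],
    [[-0.57, -0.11, 0.03], [0, 0, -1], 60],
    [[-0.55, -0.19, 0.03], [0, 0, -1], 60],
    [[-0.51, -0.26, 0.03], [0, 0, -1], 60],
  ],
)

```text
time_s: 1.15
tcp_pos: [0.3547, -0.3924, 0.229]
eef_rot: [179.8, 0.4, -73.2]
contact_force: [-0.1, -1.2, 0.4]
gripper_width: 0.0602
```

Emit:
apply_moves(
  targets=[
    [[-0.47, -0.33, 0.03], [0, 0, -1], 60],
    [[-0.42, -0.39, 0.03], [0, 0, -1], 60],
    [[-0.36, -0.45, 0.03], [0, 0, -1], 60],
    [[-0.3, -0.5, 0.03], [0, 0, -1], 60],
    [[-0.23, -0.53, 0.03], [0, 0, -1], 60],
  ],
)

```text
time_s: 1.65
tcp_pos: [0.3896, -0.2773, 0.2226]
eef_rot: [-179.8, 0.5, -31.5]
contact_force: [0.7, -0.5, 0.3]
gripper_width: 0.0602
```

```bash
python3 - <<'E'
from plan import *
plan([.465,-.145,.214],[180,0,18],60)
E
```

```text
from [ 0.3896 -0.2773  0.2226] [-179.84    0.52  -31.55] t 1.65 F [ 0.7 -0.5  0.3] w 60.2 rows 7
[[-0.018, -0.543, 0.032], [-0.007, 0.007, -0.885], 60]
[[0.049, -0.541, 0.032], [-0.007, 0.007, -0.885], 60]
[[0.116, -0.531, 0.032], [-0.007, 0.007, -0.885], 60]
[[0.18, -0.513, 0.031], [-0.007, 0.007, -0.885], 60]
[[0.242, -0.487, 0.031], [-0.007, 0.007, -0.885], 60]
[[0.3, -0.453, 0.031], [-0.007, 0.007, -0.885], 60]
[[0.354, -0.413, 0.031], [-0.007, 0.007, -0.885], 60]
```

Emit:
apply_moves(
  targets=[
    [[-0.02, -0.54, 0.03], [0, 0, -0.89], 60],
    [[0.05, -0.54, 0.03], [0, 0, -0.89], 60],
    [[0.12, -0.53, 0.03], [0, 0, -0.89], 60],
    [[0.18, -0.51, 0.03], [0, 0, -0.89], 60],
    [[0.24, -0.49, 0.03], [0, 0, -0.89], 60],
  ],
)

```text
time_s: 2.15
tcp_pos: [0.4425, -0.1774, 0.2166]
eef_rot: [-179.5, 0.3, 5.6]
contact_force: [0.6, 0.3, -0.5]
gripper_width: 0.0597
```

Emit:
apply_moves(
  targets=[
    [[0.3, -0.45, 0.03], [0, 0, -0.89], 60],
    [[0.35, -0.41, 0.03], [0, 0, -0.89], 60],
    [[0, 0, 0], [0, 0, 0], 60],
  ],
)

```text
time_s: 2.45
tcp_pos: [0.4637, -0.1357, 0.214]
eef_rot: [-179.4, 0.2, 20.8]
contact_force: [0.6, -0.5, -0.4]
gripper_width: 0.0597
```

```bash
python3 - <<'E'
from fit import *
s=r.get_state();print(s['tcp_pos'],s['eef_rot'])
c=snap('wrist');np.save('c_w.npy',c,allow_pickle=True)
cv2.imwrite('pics/c_w.png',cv2.resize(c['img'],(800,600),interpolation=cv2.INTER_CUBIC))
P,I=near(c,(.495,-.135),.09,.025,.032);rect(P,'headtop');print(np.median(P[:,2]))
print(np.array(proj(c,[.493,-.135,.014]))/.64)
E
```

```text
[ 0.46374662 -0.13569672  0.21395234] [-179.4363394     0.19364484   20.82539885]
headtop 810 [ 482.3 -139.2] [47.2 52.7] 19.8 [[451.20001220703125, -122.4000015258789], [469.1000061035156, -172.0], [513.4000244140625, -156.0], [495.6000061035156, -106.5]]
0.02918350062531036
[408.02657632 225.70679513]
```

View pics/c_w.png

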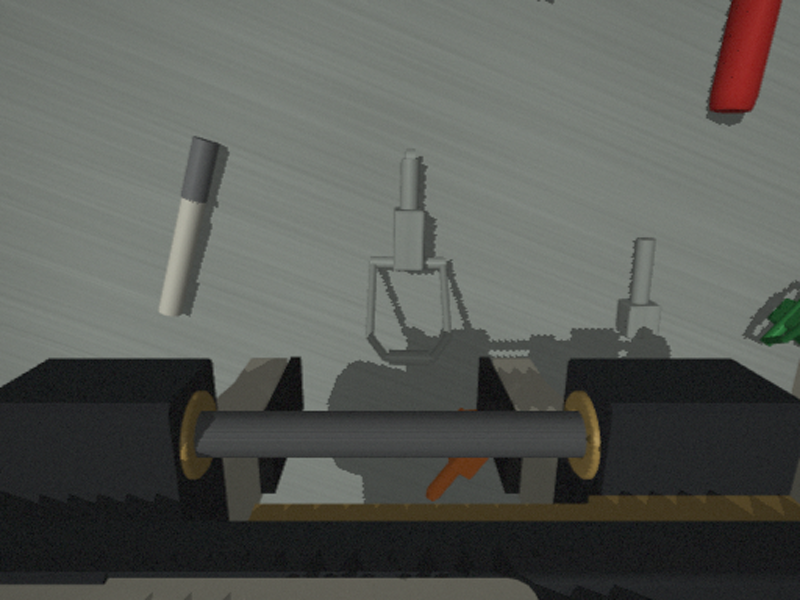

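```bash
python3 - <<'E'
from fit import *
c=np.load('c_w.npy',allow_pickle=True).item()
im=c['img'][85:240,215:315];cv2.imwrite('pics/c_z.png',cv2.resize(im,None,fx=3.8,fy=3.8,interpolation=cv2.INTER_CUBIC))
P=cloud(c);v,u=np.mgrid[:384,:512]
m=(P[...,2]>.025)&(P[...,2]<.033)&(v<160)&(v>120)&(u>240)&(u<285)
Q=P[m];rect(Q,'head front');print(np.median(Q[:,2]))
m2=(P[...,2]>.012)&(P[...,2]<.024)&(v<132)&(v>90)&(u>240)&(u<285)
S=P[m2];rect(S,'shank');
d=cv2.fitLine(S[:,:2].astype(np.float32),cv2.DIST_L2,0,.01,.01).ravel();print(d,np.degrees(np.arctan2(d[1],d[0])))
print('bench',np.median(P[100:140,330:380,2]))
E
```

```text
head front 500 [ 492.6 -135.3] [25.4 19.6] 20.9 [[477.29998779296875, -130.6999969482422], [484.29998779296875, -149.0], [508.0, -139.89999389648438], [500.8999938964844, -121.5999984741211]]
0.029156350904736505
shank 378 [ 522.9 -124.4] [35.3 11.6] 18.8 [[504.29998779296875, -124.5999984741211], [508.0, -135.5], [541.5, -124.0999984741211], [537.7000122070312, -113.19999694824219]]
[ 0.94357526  0.33115813  0.52207106 -0.12447228] 19.339083
bench 0.0012539699774822
```

View pics/c_z.png

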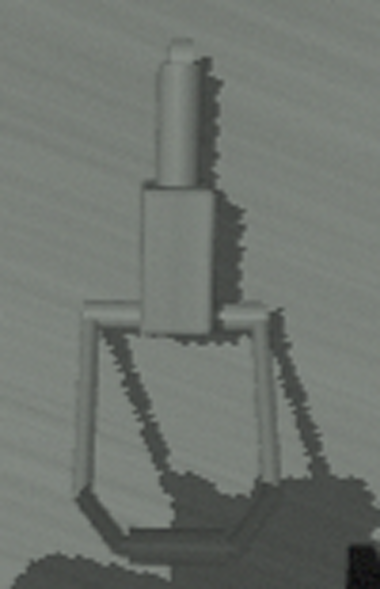

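```bash
python3 - <<'E'
from plan import *
plan([.4895,-.1362,.10],[180,0,19.8],50)
E
```

```text
from [ 0.4632 -0.1363  0.2139] [-179.44    0.22   20.61] t 2.5 F [-0.4 -0.5 -0.1] w 60.0 rows 3
[[0.209, 0.085, 0.948], [-0.023, 0.009, 0.034], 50]
[[0.208, 0.081, 0.948], [-0.023, 0.009, 0.034], 50]
[[0.207, 0.077, 0.949], [-0.023, 0.009, 0.034], 50]
```

Emit:
apply_moves(
  targets=[
    [[0.3, 0.12, 0.9], [-0.02, 0.01, 0.03], 50],
    [[0.3, 0.12, 0.9], [-0.02, 0.01, 0.03], 50],
    [[0.02, 0, 0.9], [-0.02, 0, 0.03], 50],
    [[0, 0, 0], [0, 0, 0], 50],
  ],
)

```text
time_s: 2.9
tcp_pos: [0.4908, -0.1375, 0.1049]
eef_rot: [180.0, -0.2, 19.5]
contact_force: [-0.9, -0.1, -0.3]
gripper_width: 0.05
```

```bash
python3 - <<'E'
from plan import *
plan([.4895,-.1362,.0215],[180,0,19.8],50)
E
```

```text
from [ 0.4908 -0.1375  0.1049] [179.97  -0.21  19.45] t 2.9 F [-0.9 -0.1 -0.3] w 50.0 rows 3
[[-0.009, -0.014, 0.695], [0.001, -0.009, -0.014], 50]
[[-0.008, -0.014, 0.695], [0.001, -0.009, -0.014], 50]
[[-0.007, -0.014, 0.695], [0.001, -0.009, -0.014], 50]
```

Emit:
apply_moves(
  targets=[
    [[-0.01, -0.01, 0.8], [0, -0.01, -0.02], 50],
    [[-0.01, -0.01, 0.7], [0, -0.01, -0.02], 50],
    [[-0.01, -0.01, 0.4], [0, -0.01, 0], 50],
    [[0, 0, 0], [0, 0, 0], 50],
  ],
)

```text
time_s: 3.3
tcp_pos: [0.492, -0.1389, 0.0322]
eef_rot: [179.8, -0.2, 19.5]
contact_force: [-0.0, 0.0, 0.3]
gripper_width: 0.0497
```

```bash
python3 - <<'E'
from plan import *
plan([.4895,-.1362,.0215],[180,0,19.8],50)
E
```

```text
from [ 0.492  -0.1389  0.0322] [179.83  -0.18  19.54] t 3.3 F [-0.   0.   0.3] w 49.7 rows 1
[[-0.037, -0.085, 0.268], [0.022, -0.023, -0.033], 50]
```

Emit:
apply_moves(
  targets=[
    [[-0.04, -0.09, 0.15], [0.02, -0.02, -0.03], 50],
    [[0, 0, 0.13], [0, 0, 0], 50],
    [[0, 0, 0], [0, 0, 0], 50],
  ],
)

```text
time_s: 3.6
tcp_pos: [0.4915, -0.1363, 0.0245]
eef_rot: [179.9, -0.3, 19.7]
contact_force: [0.2, 0.1, -0.2]
gripper_width: 0.05
```

```bash
python3 - <<'E'
from plan import *
plan([.4895,-.1362,.0215],[180,0,19.8],50)
E
```

```text
from [ 0.4915 -0.1363  0.0245] [179.9   -0.3   19.74] t 3.6 F [ 0.2  0.1 -0.2] w 50.0 rows 1
[[-0.047, -0.021, 0.075], [0.013, -0.037, -0.008], 50]
```

Emit:
apply_moves(
  targets=[
    [[-0.05, -0.02, 0.08], [0.01, -0.03, -0.01], 50],
    [[0, 0, 0.02], [0, 0, 0], 50],
    [[0, 0, 0], [0, 0, 0], 50],
  ],
)

```text
time_s: 3.9
tcp_pos: [0.4903, -0.1362, 0.022]
eef_rot: [179.9, -0.2, 19.8]
contact_force: [0.1, -0.2, 0.4]
gripper_width: 0.0499
```

Emit:
apply_moves(
  targets=[
    [[0, 0, 0], [0, 0, 0], 10],
    [[0, 0, 0], [0, 0, 0], 10],
    [[0, 0, 0], [0, 0, 0], 10],
    [[0, 0, 0], [0, 0, 0], 10],
    [[0, 0, 0], [0, 0, 0], 10],
  ],
  squeeze=45,
)

```text
time_s: 4.4
tcp_pos: [0.4906, -0.1362, 0.0223]
eef_rot: [179.9, -0.2, 19.8]
contact_force: [-0.2, -0.7, 0.4]
gripper_width: 0.0195
```

```bash
python3 - <<'E'
from plan import *
plan([.4895,-.1362,.0215],[180,0,19.8],10)
E
```

```text
from [ 0.4906 -0.1362  0.0223] [179.92  -0.23  19.85] t 4.4 F [-0.2 -0.7  0.4] w 19.5 rows 1
[[-0.027, -0.009, 0.02], [0.01, -0.029, 0.006], 10]
```

Emit:
apply_moves(
  targets=[
    [[0, 0, -0.3], [0, 0, 0], 10],
    [[0, 0, -0.6], [0, 0, 0], 10],
    [[0, 0, -0.8], [0, 0, 0], 10],
    [[0, 0, -0.5], [0, 0, 0], 10],
  ],
)

```text
time_s: 4.8
tcp_pos: [0.487, -0.1364, 0.1114]
eef_rot: [-179.9, 0.3, 19.8]
contact_force: [-0.2, -0.7, -2.8]
gripper_width: 0.0199
```

```bash
python3 - <<'E'
from plan import *
plan([.570,.122,.11],[180,0,-14.7],10,vmax=.03)
E
```

```text
from [ 0.487  -0.1364  0.1114] [-179.92    0.28   19.8 ] t 4.8 F [-0.2 -0.7 -2.8] w 19.9 rows 10
[[0.414, -0.537, 0.002], [0.0, 0.004, 0.431], 10]
[[0.381, -0.561, 0.003], [0.0, 0.004, 0.431], 10]
[[0.346, -0.583, 0.003], [0.0, 0.004, 0.431], 10]
[[0.311, -0.603, 0.003], [0.0, 0.004, 0.431], 10]
[[0.274, -0.621, 0.003], [0.0, 0.004, 0.431], 10]
[[0.236, -0.636, 0.003], [0.0, 0.004, 0.431], 10]
[[0.197, -0.649, 0.003], [0.0, 0.004, 0.431], 10]
[[0.158, -0.66, 0.003], [0.0, 0.004, 0.431], 10]
[[0.118, -0.668, 0.004], [0.0, 0.004, 0.431], 10]
[[0.078, -0.674, 0.004], [0.0, 0.004, 0.431], 10]
```

Weight is about 2 N, so the pin is held. Carrying it to the stand.

Emit:
apply_moves(
  targets=[
    [[0.3, -0.4, 0], [0, 0, 0.43], 10],
    [[0.38, -0.56, 0], [0, 0, 0.43], 10],
    [[0.35, -0.58, 0], [0, 0, 0.43], 10],
    [[0.31, -0.6, 0], [0, 0, 0.43], 10],
    [[0.27, -0.62, 0], [0, 0, 0.43], 10],
  ],
)

```text
time_s: 5.3
tcp_pos: [0.5278, -0.0129, 0.1198]
eef_rot: [-179.9, -0.2, 1.7]
contact_force: [0.3, -0.6, -1.3]
gripper_width: 0.0198
```

Emit:
apply_moves(
  targets=[
    [[0.24, -0.64, 0], [0, 0, 0.43], 10],
    [[0.2, -0.65, 0], [0, 0, 0.43], 10],
    [[0.16, -0.66, 0], [0, 0, 0.43], 10],
    [[0.12, -0.5, 0], [0, 0, 0.43], 10],
    [[0.08, -0.3, 0], [0, 0, 0.43], 10],
  ],
)

```text
time_s: 5.8
tcp_pos: [0.5683, 0.1006, 0.1241]
eef_rot: [-179.8, -0.2, -16.2]
contact_force: [-0.3, -0.3, -0.6]
gripper_width: 0.0198
```

```bash
python3 - <<'E'
from plan import *
plan([.5667,.1235,.11],[180,0,-14.7],10,vmax=.03)
E
```

```text
from [0.5683 0.1006 0.1241] [-179.81   -0.18  -16.16] t 5.8 F [-0.3 -0.3 -0.6] w 19.8 rows 1
[[-0.199, -0.538, 0.354], [-0.024, -0.023, -0.182], 10]
```

Emit:
apply_moves(
  targets=[
    [[-0.2, -0.5, 0.3], [-0.02, -0.02, -0.18], 10],
    [[0, 0, 0], [0, 0, 0], 10],
    [[0, 0, 0], [0, 0, 0], 10],
  ],
)

```text
time_s: 6.1
tcp_pos: [0.5665, 0.1245, 0.1138]
eef_rot: [-179.9, -0.0, -14.7]
contact_force: [0.5, -0.3, -2.1]
gripper_width: 0.0197
```

```bash
python3 - <<'E'
from fit import *
s=r.get_state();print(s['tcp_pos'],s['eef_rot'],s['contact_force'])
for n in('wrist','side'):
    c=snap(n);np.save(f'd_{n}.npy',c,allow_pickle=True)
    cv2.imwrite(f'pics/d_{n}.png',cv2.resize(c['img'],(800,600),interpolation=cv2.INTER_CUBIC))
    P,I=near(c,(.663,.098),.035,.058,.072);rect(P,n+'stubtop')
E
```

```text
[0.56654426 0.12451427 0.11378224] [-1.79942058e+02 -4.89811345e-02 -1.46929437e+01] [ 0.53647354 -0.25950964 -2.09565991]
wriststubtop 1902 [662.8  98.2] [26.  20.2] 75.2 [[649.7000122070312, 88.19999694824219], [669.2000122070312, 83.0999984741211], [675.7999877929688, 108.30000305175781], [656.2999877929688, 113.4000015258789]]
sidestubtop 0 [0. 0.] [0. 0.] 0.0 [[0.0, 0.0], [0.0, 0.0], [0.0, 0.0], [0.0, 0.0]]
```

View pics/d_wrist.png

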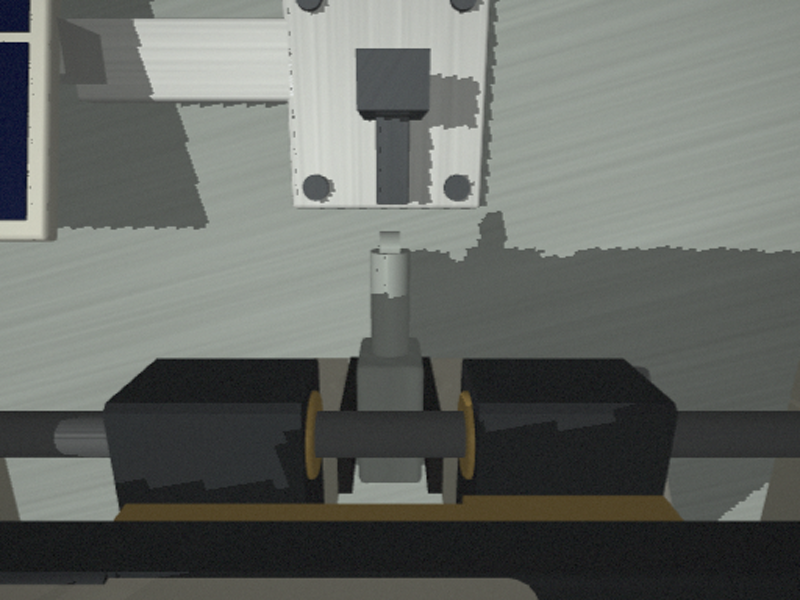

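View pics/d_side.png

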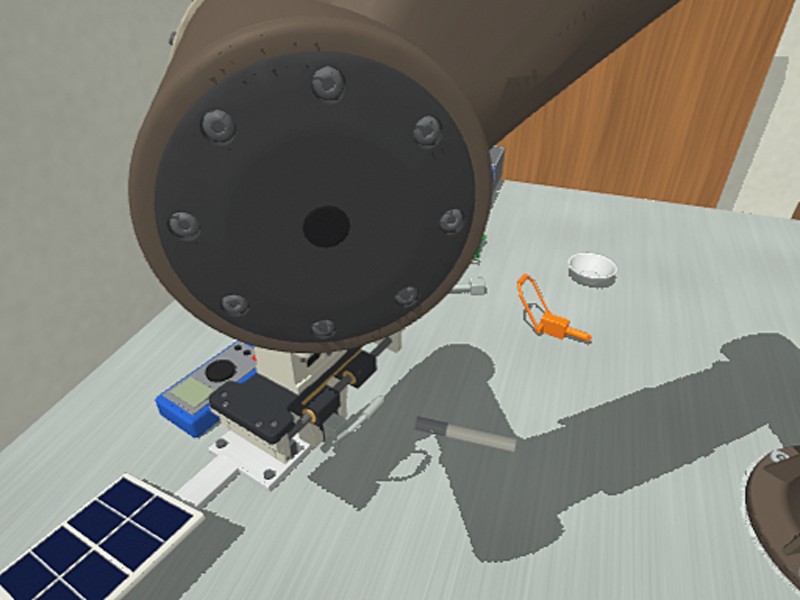

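```bash
cat > rel.py <<'E'
from fit import *
def rel(c,s,ystub=True):
    P=cloud(c);T=np.array(s['tcp_pos']);M=Rt(s);Q=(P-T)@M  # tool frame
    Z=P[...,2]
    ok=c['z_map']>0
    sel=ok&(Q[...,0]>.020)&(Q[...,0]<.05)&(np.abs(Q[...,1])<.012)&(np.abs(Q[...,2]-.004)<.010)
    S=Q[sel]*1000
    # shank centre: bin along x
    for x in range(20,52,6):
        b=S[(S[:,0]>=x)&(S[:,0]<x+6)]
        if len(b)>10: print('shank x',x+3,'y edges',np.percentile(b[:,1],[1,99]).round(2),'mid',round(np.percentile(b[:,1],[1,99]).mean(),2),'top z',np.percentile(b[:,2],5).round(2),len(b))
    t=ok&(np.abs(Q[...,1])<.012)&(np.abs(Q[...,2]-.006)<.012)&(Q[...,0]>.02)&(Q[...,0]<.062);print('tip x',np.percentile(Q[t][:,0],99.7)*1000)
    st=ok&(Z>.060)&(Z<.070)&(Q[...,0]>.05)&(Q[...,0]<.14)&(np.abs(Q[...,1])<.04)
    if st.sum()>50:
        (cc,sz,a)=cv2.minAreaRect((Q[st][:,:2]*1000).astype(np.float32));print('stub in tool',np.round(cc,2),np.round(sz,1),round(a,2),'z',np.median(Z[st]))
    le=ok&(Z>.030)&(Z<.040)&(Q[...,0]>.04)&(Q[...,0]<.12)&(np.abs(Q[...,1])<.02)
    if le.sum()>50:
        (cc,sz,a)=cv2.minAreaRect((Q[le][:,:2]*1000).astype(np.float32));print('ledge in tool',np.round(cc,2),np.round(sz,1),round(a,2),'z',np.median(Z[le]))
E
python3 - <<'E'
from rel import *
c=np.load('d_wrist.npy',allow_pickle=True).item()
s=dict(tcp_pos=[0.56654426,0.12451427,0.11378224],eef_rot=[-1.79942058e+02,-4.89811345e-02,-1.46929437e+01])
rel(c,s)
P=cloud(c);print('plate z',np.median(P[90:110,195:230,2]),'bench',np.median(P[60:100,340:400,2]))
E
```

```text
shank x 23 y edges [-5.62  5.57] mid -0.02 top z 0.53 284
shank x 29 y edges [-6.06  5.5 ] mid -0.28 top z 0.58 293
shank x 35 y edges [-6.03  5.43] mid -0.3 top z 0.65 309
shank x 41 y edges [-5.93  5.37] mid -0.28 top z 0.53 315
shank x 47 y edges [-5.86  5.86] mid 0.0 top z 0.63 277
tip x 52.338689473364695
stub in tool [99.73  1.06] [20.1 26. ] 0.07 z 0.06534015625723455
ledge in tool [71.88  0.93] [35.8 25.8] 0.15 z 0.036277014357844944
plate z 0.013309213272269735 bench 0.0012776824470269732
```

Emit:
apply_moves(
  targets=[
    [[0, 0.03, 0.5], [0, 0, 0], 10],
    [[0, 0, 0.5], [0, 0, 0], 10],
    [[0, 0, 0.3], [0, 0, 0], 10],
    [[0, 0, 0], [0, 0, 0], 10],
    [[0, 0, 0], [0, 0, 0], 10],
  ],
)

```text
time_s: 6.7
tcp_pos: [0.5674, 0.1207, 0.0634]
eef_rot: [-179.8, -0.2, -14.9]
contact_force: [0.4, 1.2, -1.7]
gripper_width: 0.0199
```

```bash
python3 - <<'E'
from plan import *
from rel import *
s=r.get_state();print(s['tcp_pos'],s['eef_rot'],s['contact_force']);c=snap('wrist');rel(c,s)
E
```

```text
[0.56737545 0.12067333 0.06338524] [-179.80280598   -0.21376486  -14.9001286 ] [ 0.37533157  1.15239341 -1.65874941]
shank x 23 y edges [-5.61  5.56] mid -0.03 top z 0.59 280
shank x 29 y edges [-5.58  5.49] mid -0.04 top z 0.62 298
shank x 35 y edges [-6.04  5.44] mid -0.3 top z 0.58 310
shank x 41 y edges [-5.93  5.37] mid -0.28 top z 0.63 313
shank x 47 y edges [-5.86  5.88] mid 0.01 top z 0.9 278
tip x 52.387000923918926
stub in tool [79.19 -2.94] [26.1 58.3] 89.85 z 0.06524675595132019
ledge in tool [70.18 -2.77] [35.7 25.7] 0.11 z 0.036287114009250235
```

Emit:
apply_moves(
  targets=[
    [[0, -0.065, 0.12], [-0.02, -0.02, -0.02], 10],
    [[0, 0, 0], [0, 0, 0], 10],
    [[0, 0, 0], [0, 0, 0], 10],
  ],
)

```text
time_s: 7.05
tcp_pos: [0.5692, 0.1239, 0.0602]
eef_rot: [-179.9, -0.2, -14.7]
contact_force: [0.3, -0.7, -0.9]
gripper_width: 0.0195
```

```bash
python3 - <<'E'
from plan import *
from rel import *
s=r.get_state();print(s['time_s'],s['tcp_pos'],s['eef_rot'],s['contact_force']);c=snap('wrist');rel(c,s)
E
```

```text
7.05 [0.56923758 0.12390271 0.06024033] [-1.79852487e+02 -1.73669179e-01 -1.47233100e+01] [ 0.32557687 -0.72328013 -0.88812994]
shank x 23 y edges [-5.61  5.55] mid -0.03 top z 0.58 287
shank x 29 y edges [-5.62  5.51] mid -0.05 top z 0.58 295
shank x 35 y edges [-6.03  5.44] mid -0.29 top z 0.61 308
shank x 41 y edges [-5.94  5.37] mid -0.28 top z 0.59 307
shank x 47 y edges [-5.85  5.49] mid -0.18 top z 0.77 280
tip x 52.361678895938894
stub in tool [97.12  0.95] [20.4 26.2] 0.07 z 0.0652715618531839
ledge in tool [69.11  0.93] [35.9 25.4] 0.08 z 0.03628423142907661
```

Emit:
apply_moves(
  targets=[
    [[0, 0.022, 0.05], [0, -0.02, 0], 10],
    [[0, 0, 0], [0, 0, 0], 10],
  ],
)

```text
time_s: 7.3
tcp_pos: [0.5691, 0.1232, 0.0584]
eef_rot: [-179.8, -0.0, -14.7]
contact_force: [-0.2, 0.7, -1.7]
gripper_width: 0.0198
```

```bash
python3 - <<'E'
from plan import *
from rel import *
s=r.get_state();print(s['time_s'],s['tcp_pos'],s['eef_rot'],s['contact_force']);c=snap('wrist');rel(c,s)
s=r.get_state();print(s['time_s'],s['tcp_pos'],s['eef_rot'],s['contact_force'])
E
```

```text
7.3 [0.5690796  0.12321188 0.05840453] [-1.79826688e+02 -2.24866778e-02 -1.47061102e+01] [-0.17761042  0.68901382 -1.67613201]
shank x 23 y edges [-5.62  5.57] mid -0.02 top z 0.57 285
shank x 29 y edges [-6.04  5.5 ] mid -0.27 top z 0.54 295
shank x 35 y edges [-5.99  5.45] mid -0.27 top z 0.54 310
shank x 41 y edges [-5.95  5.39] mid -0.28 top z 0.43 317
shank x 47 y edges [-5.88  5.87] mid -0.0 top z 0.87 276
tip x 52.397341676370345
stub in tool [97.    0.25] [20.2 26.2] 0.21 z 0.06528215290751102
ledge in tool [69.27  0.19] [35.7 25.7] 0.06 z 0.03627423795600836
7.35 [0.56918415 0.12326299 0.05851407] [-1.79823564e+02 -3.64432551e-02 -1.47038940e+01] [-1.27320416  0.71543625 -2.28119931]
```

Emit:
apply_moves(
  targets=[
    [[0.15, 0.005, 0], [0, 0, 0], 10],
    [[0.15, 0, 0], [0, 0, 0], 10],
    [[0.15, 0, 0], [0, 0, 0], 10],
    [[0.1, 0, 0], [0, 0, 0], 10],
    [[0, 0, 0], [0, 0, 0], 10],
  ],
)

```text
time_s: 7.85
tcp_pos: [0.5929, 0.1169, 0.0586]
eef_rot: [-179.8, -0.1, -14.7]
contact_force: [-0.9, 0.3, -2.0]
gripper_width: 0.0196
```

```bash
python3 - <<'E'
from plan import *
from rel import *
s=r.get_state();print(s['time_s'],s['tcp_pos'],s['eef_rot'],s['contact_force']);c=snap('wrist');rel(c,s)
cv2.imwrite('pics/e_w.png',cv2.resize(c['img'],(800,600),interpolation=cv2.INTER_CUBIC))
E
```

```text
7.85 [0.59291221 0.11689347 0.05864492] [-1.79812889e+02 -6.53579644e-02 -1.47087990e+01] [-0.87825348  0.33593069 -1.97131264]
shank x 23 y edges [-5.61  5.55] mid -0.03 top z 0.44 279
shank x 29 y edges [-6.09  5.5 ] mid -0.29 top z 0.45 295
shank x 35 y edges [-6.    5.46] mid -0.27 top z 0.66 307
shank x 41 y edges [-5.94  5.38] mid -0.28 top z 0.66 320
shank x 47 y edges [-5.87  5.56] mid -0.16 top z 0.87 269
tip x 52.408063449827885
stub in tool [72.35  0.19] [26.1 19.8] 89.98 z 0.06530818100117447
ledge in tool [49.97  0.24] [19.5 13.6] 0.03 z 0.0362967469419119
```

View pics/e_w.png

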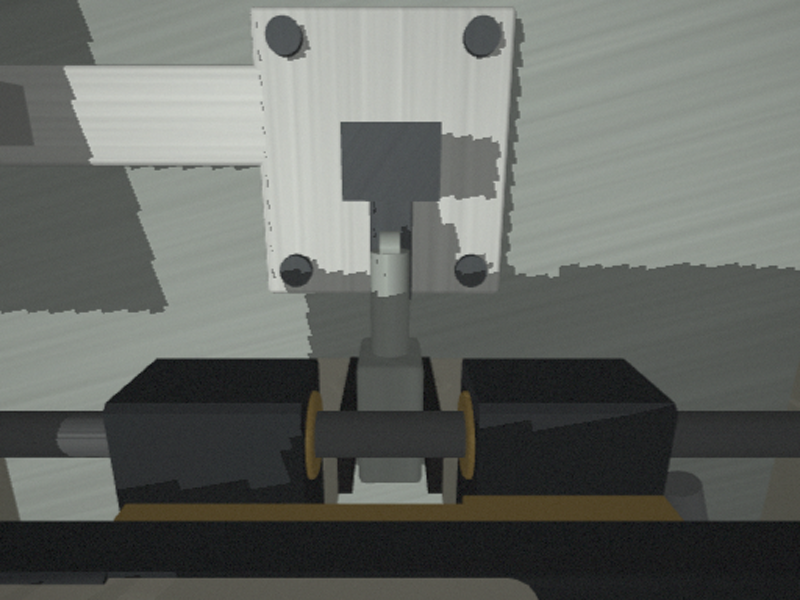

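Emit:
apply_moves(
  targets=[
    [[0.1, 0.008, 0], [0, 0, 0], 10],
    [[0.1, 0, 0], [0, 0, 0], 10],
    [[0.06, 0, 0], [0, 0, 0], 10],
    [[0, 0, 0], [0, 0, 0], 10],
  ],
)

```text
time_s: 8.3
tcp_pos: [0.6031, 0.1136, 0.0585]
eef_rot: [-179.8, -0.0, -14.7]
contact_force: [-0.3, -0.6, -2.6]
gripper_width: 0.0197
```

Emit:
apply_moves(
  targets=[
    [[0.06, 0, 0], [0, 0, 0], 10],
    [[0.06, 0, 0], [0, 0, 0], 10],
    [[0, 0, 0], [0, 0, 0], 10],
  ],
)

```text
time_s: 8.6
tcp_pos: [0.6081, 0.1124, 0.0585]
eef_rot: [-179.8, -0.0, -14.7]
contact_force: [0.2, 0.5, -1.8]
gripper_width: 0.0197
```

```bash
python3 - <<'E'
from plan import *
from rel import *
s=r.get_state();print(s['time_s'],s['tcp_pos'],s['eef_rot'],s['contact_force'],s['moment']);c=snap('wrist');rel(c,s)
E
```

```text
8.6 [0.60806048 0.1123643  0.05849816] [-1.79831797e+02 -3.12388663e-02 -1.46998558e+01] [ 0.18303394  0.49080491 -1.77612252] [-0.12681223  0.14005704 -0.00597648]
shank x 23 y edges [-5.62  5.57] mid -0.03 top z 0.62 287
shank x 29 y edges [-6.07  5.5 ] mid -0.28 top z 0.43 294
shank x 35 y edges [-6.01  5.44] mid -0.28 top z 0.67 306
shank x 41 y edges [-5.95  5.39] mid -0.28 top z 0.65 320
shank x 47 y edges [-11.51  11.48] mid -0.01 top z -5.95 86
tip x 61.27580329043865
stub in tool [58.34 -0.44] [16.7 26.2] 0.09 z 0.06533887252695528
ledge in tool [53.39 -0.19] [26.5 25.7] 0.06 z 0.03765513310620908
```

Emit:
apply_moves(
  targets=[
    [[0.06, -0.005, 0], [0, 0, 0], 10],
    [[0.06, 0, 0], [0, 0, 0], 10],
    [[0, 0, 0], [0, 0, 0], 10],
  ],
)

```text
time_s: 8.95
tcp_pos: [0.6128, 0.1113, 0.0585]
eef_rot: [-179.8, -0.0, -14.7]
contact_force: [0.1, -0.3, -1.9]
gripper_width: 0.0199
```

Emit:
apply_moves(
  targets=[
    [[0.07, 0, 0], [0, 0, 0], 10],
    [[0.07, 0, 0], [0, 0, 0], 10],
    [[0, 0, 0], [0, 0, 0], 10],
  ],
)

```text
time_s: 9.25
tcp_pos: [0.6188, 0.1098, 0.0585]
eef_rot: [-179.8, -0.0, -14.7]
contact_force: [-1.3, 0.3, -1.6]
gripper_width: 0.0198
```

Emit:
apply_moves(
  targets=[
    [[0.07, 0, 0], [0, 0, 0], 10],
    [[0.07, 0, 0], [0, 0, 0], 10],
    [[0, 0, 0], [0, 0, 0], 10],
  ],
)

```text
time_s: 9.55
tcp_pos: [0.6247, 0.1082, 0.0585]
eef_rot: [-179.8, -0.0, -14.7]
contact_force: [-0.7, 0.7, -0.8]
gripper_width: 0.0199
```

```bash
python3 - <<'E'
from plan import *
from rel import *
s=r.get_state();print(s['time_s'],s['tcp_pos'],s['eef_rot'],s['contact_force'],s['moment']);c=snap('wrist');rel(c,s)
cv2.imwrite('pics/f_w.png',cv2.resize(c['img'],(800,600),interpolation=cv2.INTER_CUBIC))
E
```

```text
9.55 [0.62472185 0.10819725 0.058461  ] [-1.79836932e+02 -2.09213960e-02 -1.46959271e+01] [-0.65355854  0.66968501 -0.84806639] [-0.07962475  0.14223578 -0.0383821 ]
shank x 23 y edges [-5.61  5.58] mid -0.02 top z 0.64 283
shank x 29 y edges [-9.5  11.56] mid 1.03 top z -5.96 55
shank x 35 y edges [-11.49  11.18] mid -0.16 top z -5.97 54
shank x 41 y edges [-11.84  11.53] mid -0.16 top z -5.97 47
shank x 47 y edges [-11.74  11.88] mid 0.07 top z -5.87 324
tip x 52.45368714117726
ledge in tool [ 8.398e+01 -4.000e-02] [69.7 39.9] 0.15 z 0.03161886548559251
```

View pics/f_w.png

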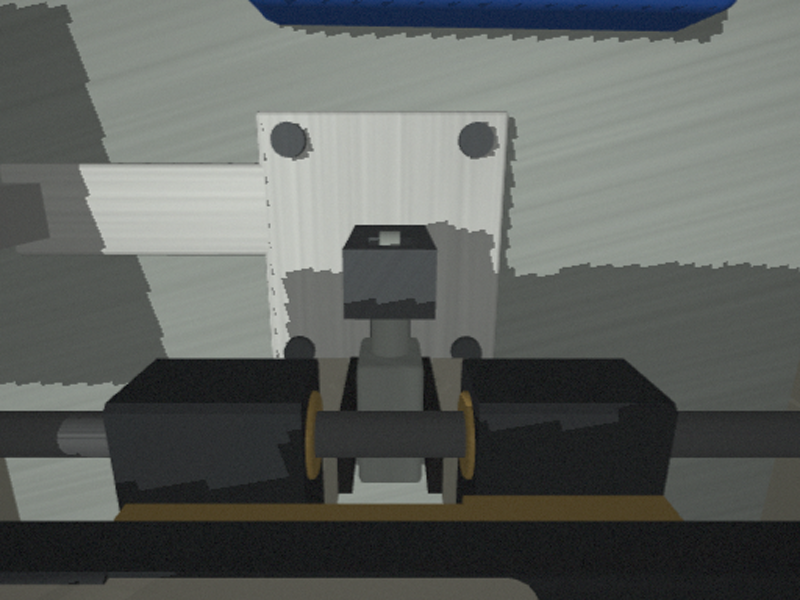

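Emit:
apply_moves(
  targets=[
    [[0.07, 0, 0], [0, 0, 0], 10],
    [[0.07, 0, 0], [0, 0, 0], 10],
    [[0.05, 0, 0], [0, 0, 0], 10],
    [[0, 0, 0], [0, 0, 0], 10],
  ],
)

```text
time_s: 10.0
tcp_pos: [0.6324, 0.1061, 0.0584]
eef_rot: [-179.8, -0.0, -14.7]
contact_force: [-1.1, 0.4, -2.4]
gripper_width: 0.0202
```

Emit:
apply_moves(
  targets=[
    [[0.07, 0, 0], [0, 0, 0], 10],
    [[0.05, 0, 0], [0, 0, 0], 10],
  ],
)

```text
time_s: 10.2
tcp_pos: [0.6372, 0.1049, 0.0584]
eef_rot: [-179.8, 0.0, -14.7]
contact_force: [0.2, 0.1, -0.4]
gripper_width: 0.0194
```

Emit:
apply_moves(
  targets=[
    [[0.03, 0, 0], [0, 0, 0], 10],
    [[0.03, 0, 0], [0, 0, 0], 10],
  ],
)

```text
time_s: 10.4
tcp_pos: [0.6392, 0.1042, 0.0582]
eef_rot: [-179.9, 0.1, -14.7]
contact_force: [-5.3, 3.5, 1.1]
gripper_width: 0.0195
```

Emit:
apply_moves(
  targets=[
    [[0.03, 0, 0], [0, 0, 0], 10],
    [[0.03, 0, 0], [0, 0, 0], 10],
  ],
)

```text
time_s: 10.6
tcp_pos: [0.6391, 0.1038, 0.0577]
eef_rot: [-179.9, 0.3, -14.7]
contact_force: [-4.4, 3.5, 0.7]
gripper_width: 0.0197
```

Emit:
apply_moves(
  targets=[
    [[0.05, 0, -0.01], [0, -0.02, 0], 10],
    [[0.06, 0, -0.01], [0, 0, 0], 10],
  ],
)

```text
time_s: 10.8
tcp_pos: [0.6392, 0.1036, 0.0577]
eef_rot: [180.0, 0.9, -14.8]
contact_force: [-10.6, 6.5, 4.4]
gripper_width: 0.02
```

```bash
python3 - <<'E'
from plan import *
from rel import *
s=r.get_state();print(s['time_s'],s['tcp_pos'],s['eef_rot'],s['contact_force'],s['moment']);c=snap('wrist');np.save('g_w.npy',c,allow_pickle=True)
cv2.imwrite('pics/g_w.png',cv2.resize(c['img'][100:340,110:430],(800,600),interpolation=cv2.INTER_CUBIC))
x=np.array([np.cos(np.radians(-14.8)),np.sin(np.radians(-14.8)),0])
P=cloud(c);o=np.array([.6531,.1008,0]);Q=(P-o)
X=Q@x*1000;Y=Q[...,0]*-x[1]*1000+Q[...,1]*x[0]*1000;Z=P[...,2]*1000
m=(abs(Y)<5)&(Z>42)&(Z<60)&(X>20)&(X<60);print('tip X',np.percentile(X[m],[50,95,99.5]))
m=(abs(Y)<15)&(Z>62)&(Z<68);print('stub',X[m].min(),X[m].max(),Y[m].min(),Y[m].max())
m=(abs(Y)<12)&(Z>62)&(Z<68)&(X<-2);print('head top',m.sum())
E
```

```text
10.8 [0.63915805 0.10362384 0.05771152] [179.98282959   0.89230679 -14.77439319] [-10.59470697   6.54836082   4.42785751] [2.35446577e+00 3.87490190e+00 3.63937304e-03]
tip X [28.69823508 37.25427062 37.99621966]
stub -39.638575491019125 20.546709913612712 -14.31629043675496 14.966913065335952
head top 1669
```

View pics/g_w.png

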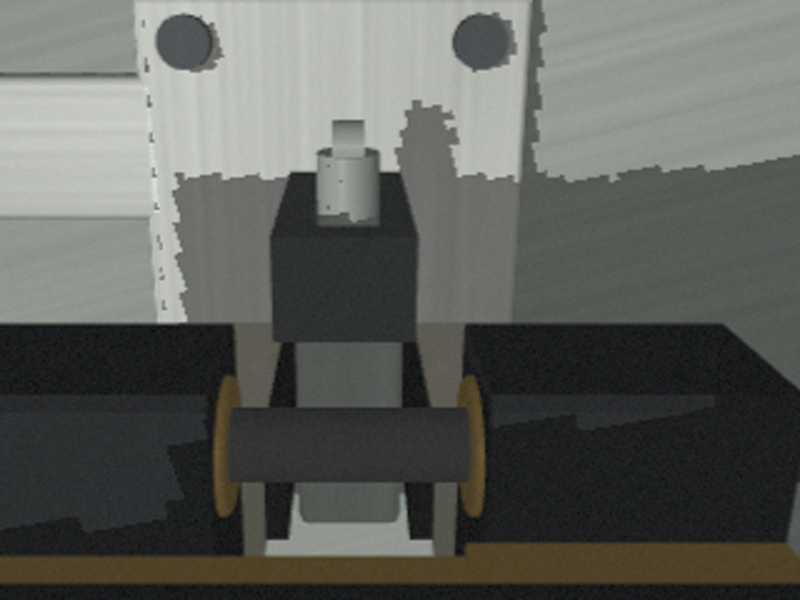

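Emit:
apply_moves(
  targets=[
    [[0, 0, 0], [0, -0.05, 0], 10],
    [[0, 0, 0], [0, 0, 0], 40],
    [[0, 0, 0], [0, 0, 0], 40],
    [[0, 0, 0], [0, 0, 0], 40],
    [[0, 0, 0], [0, 0, 0], 40],
  ],
)

```text
time_s: 11.35
tcp_pos: [0.6404, 0.104, 0.0588]
eef_rot: [-180.0, 1.2, -14.7]
contact_force: [-1.0, -0.1, -0.5]
gripper_width: 0.0392
```

```bash
cat > st.py <<'E'
from plan import *
from rel import *
def look(name,crop=(100,340,110,430)):
    s=r.get_state();print(round(s['time_s'],2),np.round(s['tcp_pos'],4),np.round(s['eef_rot'],2),np.round(s['contact_force'],1),np.round(s['moment'],2));c=snap('wrist')
    a,b,d,e=crop;cv2.imwrite(f'pics/{name}.png',cv2.resize(c['img'][a:b,d:e],(800,600),interpolation=cv2.INTER_CUBIC))
    np.save(name+'.npy',c,allow_pickle=True)
    x=np.array([np.cos(np.radians(-14.8)),np.sin(np.radians(-14.8)),0]);P=cloud(c);Q=P-np.array([.6531,.1008,0])
    X=Q@x*1000;Y=Q[...,0]*-x[1]*1000+Q[...,1]*x[0]*1000;Z=P[...,2]*1000
    m=(abs(Y)<3)&(Z>44)&(Z<60)&(X>24)&(X<60)
    if m.sum()>20: print('tip X',np.percentile(X[m],[50,95,99.5]).round(1))
    return c,X,Y,Z
E
python3 -c "
from st import *
look('h1')"
```

```text
11.35 [0.6404 0.104  0.0588] [-179.96    1.18  -14.73] [-1.  -0.1 -0.5] [-0.14  0.04  0.03]
tip X [31.  36.9 37.2]
```

View pics/h1.png

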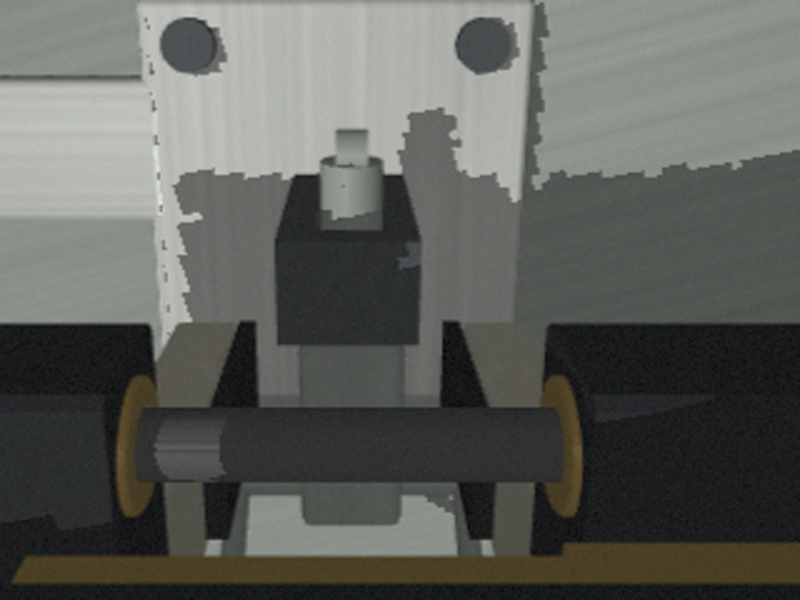

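```bash
python3 - <<'E'
from st import *
for f in('g_w','h1'):
    c=np.load(f+'.npy',allow_pickle=True).item()
    x=np.array([np.cos(np.radians(-14.8)),np.sin(np.radians(-14.8)),0]);P=cloud(c);Q=P-np.array([.6531,.1008,0])
    X=Q@x*1000;Y=Q[...,0]*-x[1]*1000+Q[...,1]*x[0]*1000;Z=P[...,2]*1000
    m=(abs(Y)<3)&(Z>44)&(Z<60)&(X>24)&(X<60);print(f,'tip',np.percentile(X[m],[95,99.5]),np.median(Z[m]))
    m=(abs(Y)<12)&(Z>63)&(Z<68)&(X>-5)&(X<30);print('stub',np.percentile(X[m],[2,98]),np.median(Z[m]))
    m=(abs(Y)<8)&(Z>52)&(Z<72)&(X>-12)&(X<-1)
    for a in range(-12,0,1):
        k=m&(X>=a)&(X<a+1)
        if k.sum(): print(a,round(np.median(Z[k]),2),k.sum(),end='; ')
    print()
E
```

```text
g_w tip [37.6089184  38.08371905] 55.17592488982378
stub [-4.35634867 20.11557155] 65.22513912545719
-12 64.66 71; -11 64.73 68; -10 64.72 65; -9 64.7 70; -8 64.63 66; -7 64.56 71; -6 64.3 71; -5 64.45 66; -4 64.44 69; -3 64.59 72; -2 64.25 81; 
h1 tip [36.85388621 37.20675644] 55.36954625290021
stub [-4.19462857 20.12382922] 65.26074814516016
-12 64.46 65; -11 64.46 63; -10 64.4 66; -9 64.45 63; -8 64.44 66; -7 64.44 66; -6 64.28 67; -5 64.48 62; -4 64.38 73; -3 64.28 75; -2 63.76 93;
```

```bash
python3 - <<'E'
from plan import *
plan([.6385,.1046,.0583],[180,0,-14.7],40)
E
```

```text
from [0.6403 0.104  0.0588] [-179.96    1.19  -14.73] t 11.4 F [-0.4 -0.5 -0.2] w 39.9 rows 1
[[-0.048, -0.003, 0.014], [-0.005, 0.148, -0.003], 40]
```

Emit:
apply_moves(
  targets=[
    [[-0.04, 0, 0.01], [0, 0.15, 0], 40],
    [[0, 0, 0], [0, 0, 0], 10],
    [[0, 0, 0], [0, 0, 0], 10],
    [[0, 0, 0], [0, 0, 0], 10],
    [[0, 0, 0], [0, 0, 0], 10],
  ],
)

```text
time_s: 11.9
tcp_pos: [0.6392, 0.1041, 0.0587]
eef_rot: [-180.0, -0.0, -14.7]
contact_force: [0.0, -0.8, 0.6]
gripper_width: 0.0197
```

Emit:
apply_moves(
  targets=[
    [[0.04, 0, 0], [0, 0, 0], 10],
    [[0.05, 0, 0], [0, 0, 0], 10],
    [[0.06, 0, 0], [0, 0, 0], 10],
  ],
)

```text
time_s: 12.2
tcp_pos: [0.6403, 0.1038, 0.0586]
eef_rot: [180.0, 0.5, -14.8]
contact_force: [-13.3, 6.9, 10.9]
gripper_width: 0.0195
```

Emit:
apply_moves(
  targets=[
    [[0.05, 0, 0], [0, 0, 0], 32],
    [[0.02, 0, 0], [0, 0, 0], 32],
    [[0, 0, 0], [0, 0, 0], 40],
    [[0, 0, 0], [0, 0, 0], 40],
  ],
)

```text
time_s: 12.6
tcp_pos: [0.6438, 0.1033, 0.0587]
eef_rot: [180.0, 0.5, -14.8]
contact_force: [-0.7, 1.4, 0.2]
gripper_width: 0.0386
```

```bash
python3 -c "
from st import *
look('h2')"
```

```text
12.6 [0.6438 0.1033 0.0587] [179.98   0.48 -14.78] [-0.7  1.4  0.2] [-0.07  0.07 -0.06]
tip X [31.8 37.7 38.1]
```

View pics/h2.png

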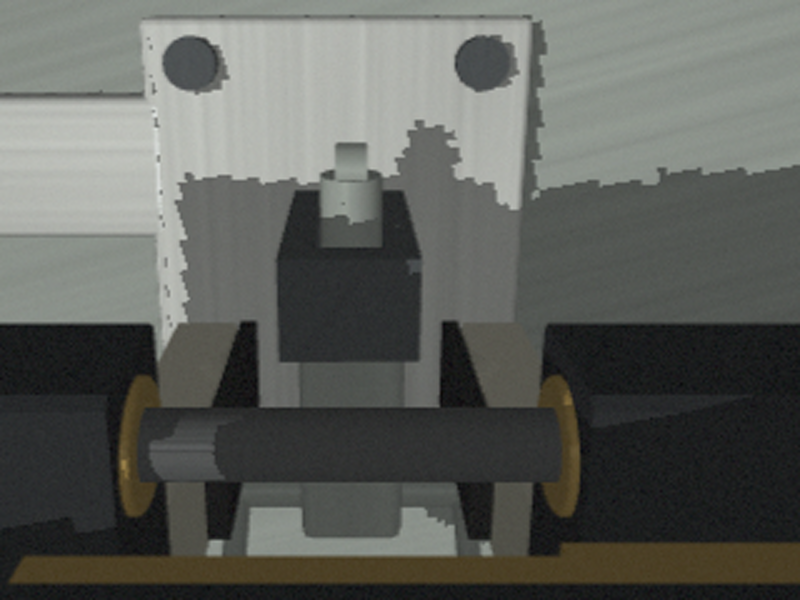

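Emit:
apply_moves(
  targets=[
    [[0, 0, -0.2], [0, 0, 0], 40],
    [[0, 0, -0.5], [0, 0.05, 0], 40],
    [[0, 0, -0.8], [0, 0, 0], 40],
    [[0, 0, -0.8], [0, 0, 0], 40],
    [[0, 0, -0.3], [0, 0, 0], 0],
  ],
)

```text
time_s: 13.15
tcp_pos: [0.6431, 0.1019, 0.1652]
eef_rot: [179.8, 0.3, -14.8]
contact_force: [-0.1, -1.2, 0.5]
gripper_width: 0.036
```

```bash
cat >> st.py <<'E'
def W(X,Y,Z):
    a=np.radians(-14.8);return [.6531+X*np.cos(a)-Y*np.sin(a),.1008+X*np.sin(a)+Y*np.cos(a),Z]
def inv(p):
    a=np.radians(-14.8);d=np.array(p[:2])-[.6531,.1008];return np.round([d[0]*np.cos(a)+d[1]*np.sin(a),-d[0]*np.sin(a)+d[1]*np.cos(a),p[2]],4)
E
python3 -c "
from st import *
c,X,Y,Z=look('i1',(0,384,0,512));print(inv(r.get_state()['tcp_pos']))
plan(W(-.105,0,.150),[180,0,-14.8],0)
"
```

```text
13.15 [0.6431 0.1019 0.1652] [179.75   0.28 -14.82] [-0.1 -1.2  0.5] [-0.05  0.03  0.  ]
tip X [31.5 37.6 38. ]
[-0.0096 -0.0012  0.1663]
from [0.6435 0.1021 0.1663] [179.8    0.21 -14.82] t 13.2 F [ 0.7 -0.4  2.9] w 32.9 rows 3
[[-0.795, -0.01, 0.138], [0.008, 0.009, -0.001], 0]
[[-0.795, -0.01, 0.137], [0.008, 0.009, -0.001], 0]
[[-0.795, -0.01, 0.136], [0.008, 0.009, -0.001], 0]
```

View pics/i1.png

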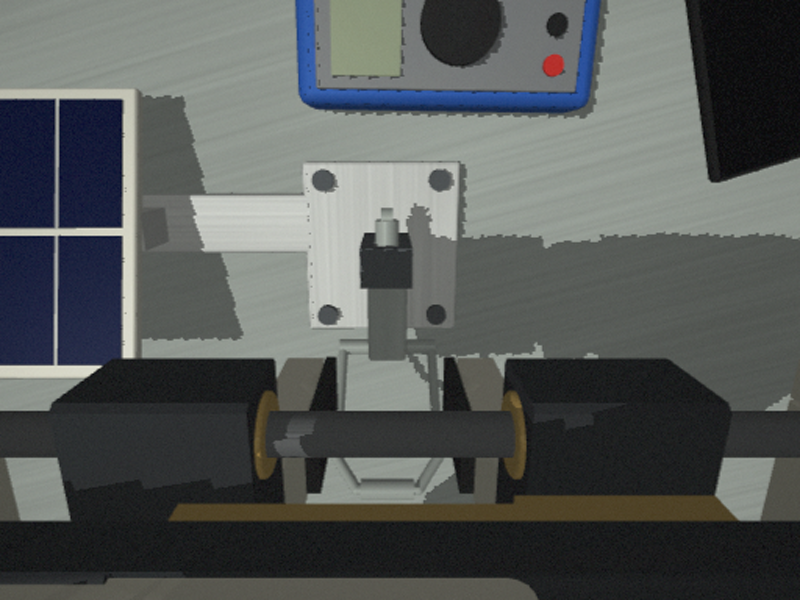

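Emit:
apply_moves(
  targets=[
    [[-0.6, -0.01, 0], [0, 0, 0], 0],
    [[-0.8, -0.01, 0], [0, 0, 0], 0],
    [[-0.8, -0.01, 0], [0, 0, 0], 0],
    [[-0.2, 0, 0.05], [0, 0, 0], 0],
    [[0, 0, 0], [0, 0, 0], 0],
  ],
)

```text
time_s: 13.7
tcp_pos: [0.5479, 0.1277, 0.164]
eef_rot: [179.9, 0.2, -14.9]
contact_force: [1.0, 0.4, -0.0]
gripper_width: 0.0009
```

```bash
python3 -c "
from st import *
c,X,Y,Z=look('i2',(0,384,0,512));print(inv(r.get_state()['tcp_pos']))
m=(abs(Y)<10)&(Z>95)&(Z<125)&(X<-60)&(X>-100)
print(m.sum(), np.percentile(X[m],[2,50,98]) if m.any() else '', np.percentile(Z[m],[2,50,98]) if m.any() else '')
plan(W(-.105,0,.125),[180,0,-14.8],0)
"
```

```text
13.7 [0.5479 0.1277 0.164 ] [179.86   0.19 -14.94] [ 1.   0.4 -0. ] [-0.05  0.03 -0.01]
tip X [27.8 30.8 31.3]
[-0.1079 -0.0008  0.1641]
482 [-85.44951541 -80.14905031 -76.68138205] [113.74298404 117.10635878 118.81782203]
from [0.5485 0.1276 0.1641] [179.86   0.18 -14.95] t 13.75 F [-0.2  0.2  0.5] w 0.5 rows 1
[[0.076, -0.023, 0.977], [0.018, 0.023, -0.019], 0]
```

View pics/i2.png

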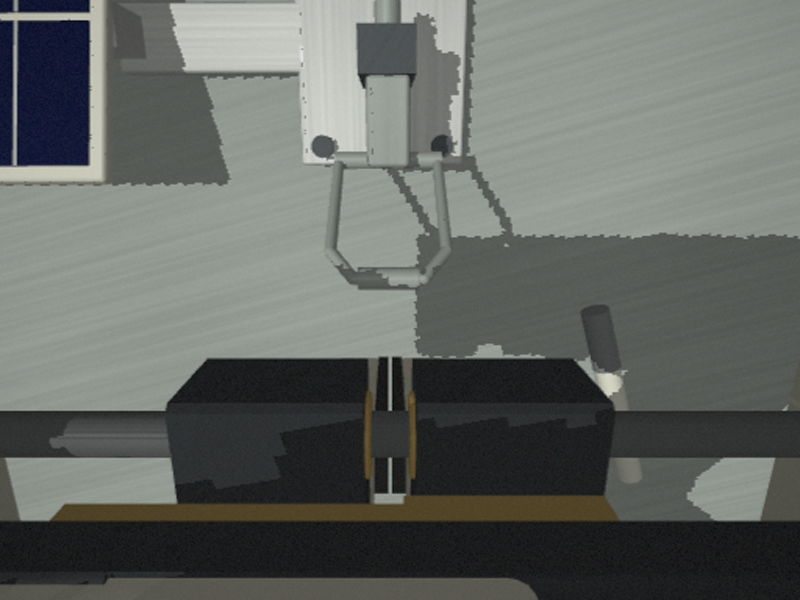

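Emit:
apply_moves(
  targets=[
    [[0, -0.02, 0.5], [0, 0.02, -0.02], 0],
    [[0, 0, 0.45], [0, 0, 0], 0],
    [[0, 0, 0], [0, 0, 0], 0],
  ],
)

```text
time_s: 14.05
tcp_pos: [0.5518, 0.1284, 0.1255]
eef_rot: [179.9, -0.1, -14.8]
contact_force: [-0.5, -0.5, 0.4]
gripper_width: 0.0004
```

```bash
python3 -c "
from st import *
s=r.get_state();print(inv(s['tcp_pos']),s['contact_force'],s['eef_rot'])"
```

```text
[-0.105   0.0008  0.1255] [-0.50858408 -0.51428272  0.41623302] [ 1.79928693e+02 -1.02916981e-01 -1.47993713e+01]
```

Emit:
apply_moves(
  targets=[
    [[0.2, 0.01, 0], [0, 0, 0], 0],
    [[0.2, 0, -0.06], [0, 0, 0], 0],
    [[0.25, 0, -0.1], [0, 0, 0], 0],
    [[0.25, 0, -0.1], [0, 0, 0], 0],
    [[0, 0, 0], [0, 0, 0], 0],
  ],
)

```text
time_s: 14.55
tcp_pos: [0.5926, 0.1176, 0.1395]
eef_rot: [179.9, -0.2, -14.8]
contact_force: [-0.4, 0.0, 0.7]
gripper_width: 0.0004
```

```bash
python3 -c "
from st import *
c,X,Y,Z=look('j1',(0,384,0,512));s=r.get_state();print(inv(s['tcp_pos']))
m=(abs(Y)<10)&(Z>100)&(Z<135)&(X<20)&(X>-90)
print(m.sum(), np.percentile(X[m],[2,50,98]) if m.any() else '', np.percentile(Z[m],[2,50,98]) if m.any() else '')"
```

```text
14.55 [0.5926 0.1176 0.1395] [179.94  -0.2  -14.83] [-0.4  0.   0.7] [-0.03  0.34  0.05]
tip X [30.8 36.6 37.3]
[-0.0635  0.0006  0.1391]
845 [-54.45903977 -48.14666922 -44.32413751] [125.55153893 130.1432435  133.92815785]
```

View pics/j1.png

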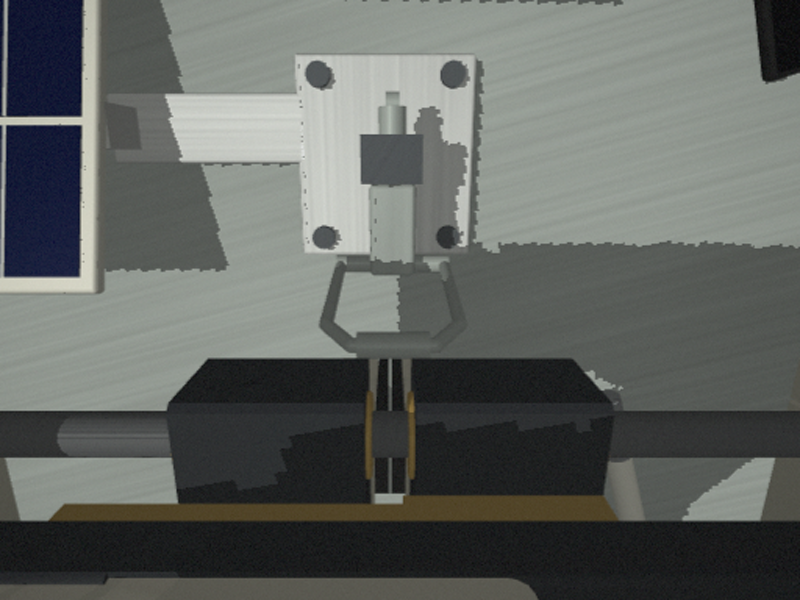

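Emit:
apply_moves(
  targets=[
    [[0.25, 0, 0.05], [0, 0, 0], 0],
    [[0.25, 0, 0.02], [0, 0, 0], 0],
    [[0.25, 0, 0.08], [0, 0, 0], 0],
    [[0.25, 0, 0.1], [0, 0, 0], 0],
    [[0.25, 0, 0.15], [0, 0, 0], 0],
  ],
)

```text
time_s: 15.1
tcp_pos: [0.6435, 0.1041, 0.1231]
eef_rot: [180.0, -0.2, -14.8]
contact_force: [-0.6, -0.9, -0.2]
gripper_width: 0.0003
```

```bash
python3 -c "
from st import *
c,X,Y,Z=look('j2',(0,384,0,512));s=r.get_state();print(inv(s['tcp_pos']))
m=(abs(Y)<10)&(Z>90)&(Z<135)&(X<50)&(X>-90)
print(m.sum(), np.percentile(X[m],[2,50,98]) if m.any() else '', np.percentile(Z[m],[2,50,98]) if m.any() else '')"
```

```text
15.1 [0.6435 0.1041 0.1231] [179.99  -0.22 -14.8 ] [-0.6 -0.9 -0.2] [-0.05  0.24  0.  ]
tip X [31.5 37.2 37.7]
[-0.0093  0.0004  0.1215]
1157 [-4.16326451  3.12668272  8.82656966] [114.85024857 119.54894874 133.82418349]
```

View pics/j2.png

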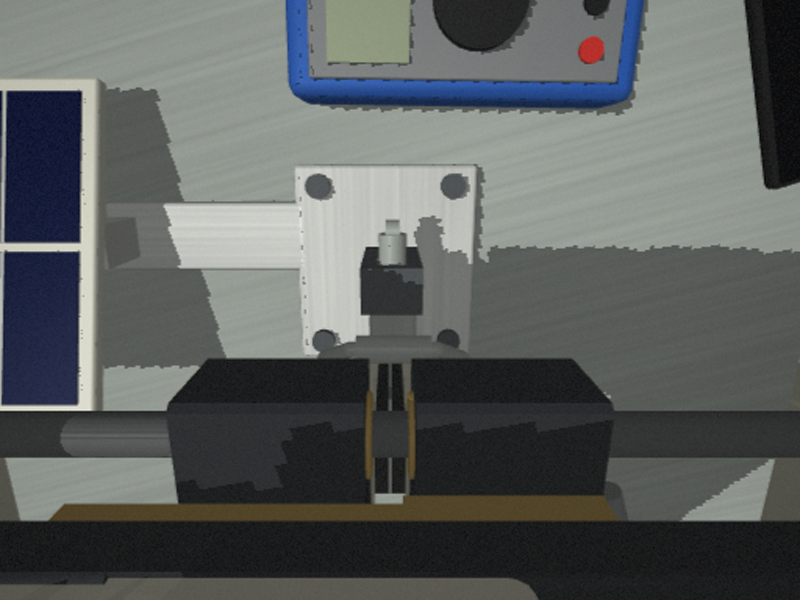

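Emit:
apply_moves(
  targets=[
    [[-0.12, 0, 0], [0, 0, 0], 0],
    [[0, 0, -0.4], [0, 0, 0], 0],
    [[0, 0, -0.5], [0, 0, 0], 0],
    [[0.3, 0, -0.1], [0, 0, 0], 30],
    [[0.4, 0, 0], [0, 0, 0], 30],
  ],
)

```text
time_s: 15.65
tcp_pos: [0.6644, 0.0973, 0.1597]
eef_rot: [179.8, 0.1, -14.8]
contact_force: [0.6, -0.1, -0.6]
gripper_width: 0.0114
```

```bash
python3 -c "
from st import *
c,X,Y,Z=look('j3',(0,384,0,512));s=r.get_state();print(inv(s['tcp_pos']))
m=(abs(Y)<10)&(Z>90)&(Z<130)&(X<50)&(X>-90)
print(m.sum(), np.percentile(X[m],[2,50,98]) if m.any() else '', np.percentile(Z[m],[2,50,98]) if m.any() else '')"
```

```text
15.65 [0.6644 0.0973 0.1597] [ 1.7976e+02  1.0000e-01 -1.4830e+01] [ 0.6 -0.1 -0.6] [-0.05  0.15 -0.08]
tip X [31.9 37.6 38.1]
[ 0.0142 -0.0005  0.1594]
345 [ 2.70415642  7.95843905 10.41688003] [114.45064464 117.92035631 119.56597978]
```

View pics/j3.png

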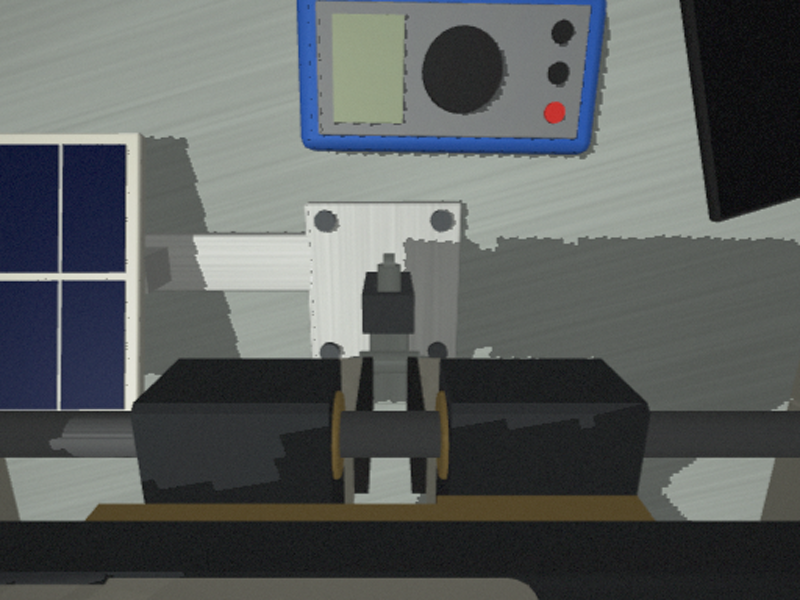

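Emit:
apply_moves(
  targets=[
    [[0, -0.01, 0.3], [0, 0, 0], 30],
    [[0, 0, 0.35], [0, 0, 0], 30],
    [[0.1, 0, 0.2], [0, 0, 0], 30],
    [[0.15, 0, 0.2], [0, 0, 0], 30],
    [[0, 0, 0], [0, 0, 0], 30],
  ],
)

```text
time_s: 16.2
tcp_pos: [0.6796, 0.0937, 0.1139]
eef_rot: [179.8, -0.3, -14.8]
contact_force: [-0.6, -0.2, -0.1]
gripper_width: 0.0298
```

```bash
python3 -c "
from st import *
c,X,Y,Z=look('j4',(0,384,0,512));s=r.get_state();print(inv(s['tcp_pos']),s['gripper_width'])
m=(abs(Y)<10)&(Z>68)&(Z<130)&(X<50)&(X>-5)
print(m.sum(), np.percentile(X[m],[2,50,98]) if m.any() else '', np.percentile(Z[m],[2,50,98]) if m.any() else '')"
```

```text
16.2 [0.6796 0.0937 0.1139] [179.79  -0.31 -14.77] [-0.6 -0.2 -0.1] [-0.03  0.26 -0.  ]
tip X [30.2 35.9 36.4]
[ 0.0272 -0.      0.1144] 0.029975085873405485
617 [20.05898449 25.32290174 28.1880694 ] [ 95.11296     99.31053552 101.02133444]
```

View pics/j4.png

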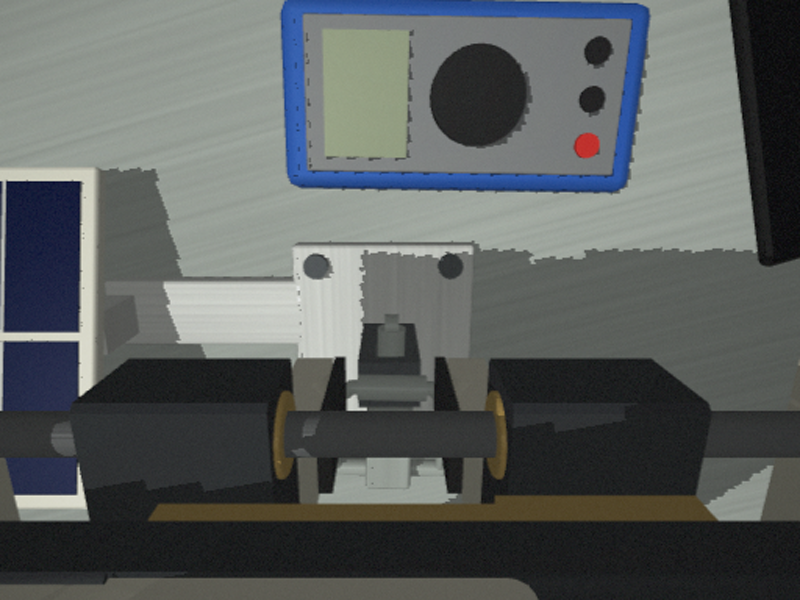

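Emit:
apply_moves(
  targets=[
    [[0.12, 0, 0.2], [0, 0, 0], 30],
    [[0.1, 0, 0.2], [0, 0, 0], 30],
    [[0.06, 0, 0.2], [0, 0, 0], 30],
    [[0, 0, 0], [0, 0, 0], 30],
  ],
)

```text
time_s: 16.65
tcp_pos: [0.6891, 0.0908, 0.0868]
eef_rot: [179.7, -0.1, -14.8]
contact_force: [-0.4, 0.6, -0.2]
gripper_width: 0.0302
```

```bash
python3 -c "
from st import *
c,X,Y,Z=look('j5',(0,384,0,512));s=r.get_state();print(inv(s['tcp_pos']),s['gripper_width'])
m=(abs(Y)<10)&(Z>60)&(Z<130)&(X<50)&(X>23)
print(m.sum(), np.percentile(X[m],[2,50,98]) if m.any() else '', np.percentile(Z[m],[2,50,98]) if m.any() else '')"
```

```text
16.65 [0.6891 0.0908 0.0868] [ 1.7972e+02 -1.3000e-01 -1.4760e+01] [-0.4  0.6 -0.2] [-0.05  0.19  0.03]
tip X [35.5 36.5 36.6]
[ 0.0374 -0.0003  0.0873] 0.030024716577369034
641 [32.45237009 37.93768216 40.68440259] [67.50936728 71.98335894 73.85653404]
```

View pics/j5.png

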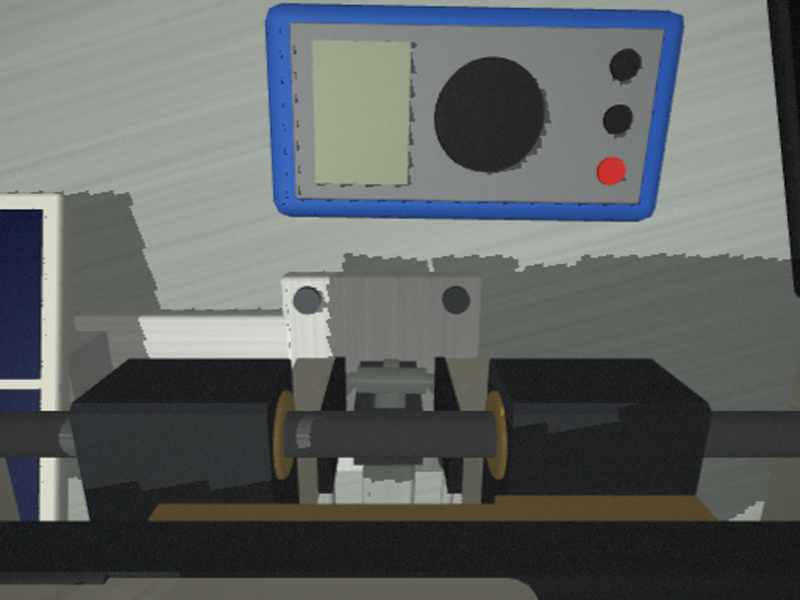

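```bash
python3 - <<'E'
from st import *
for f in('g_w','h1','h2','i1','j1','j2','j3','j4','j5'):
    c=np.load(f+'.npy',allow_pickle=True).item()
    x=np.array([np.cos(np.radians(-14.8)),np.sin(np.radians(-14.8)),0]);P=cloud(c);Q=P-np.array([.6531,.1008,0])
    X=Q@x*1000;Y=Q[...,0]*-x[1]*1000+Q[...,1]*x[0]*1000;Z=P[...,2]*1000
    m=(abs(Y)<6)&(Z>60)&(Z<68)&(X<-25)&(X>-60);print(f,'head rear',np.percentile(X[m],[.5,3]).round(1) if m.sum()>20 else None, m.sum(),end=' ')
    m=(abs(Y)<6)&(Z>62)&(Z<68)&(X>5)&(X<30)
    print('stub far', np.percentile(X[m],[97,99.5]).round(1) if m.sum()>20 else None,m.sum(), 'stubZ',np.median(Z[m]).round(2) if m.any() else '',end=' ')
    m=(abs(Y)<2)&(Z>44)&(Z<60)&(X>24)&(X<60);print('tip',np.percentile(X[m],99).round(1) if m.sum()>5 else None, (X[m]>35).sum())
E
```

```text
g_w head rear [-39.  -38.5] 396 stub far [20.2 20.3] 928 stubZ 65.32 tip 38.0 73
h1 head rear [-39.9 -39.5] 411 stub far [20.2 20.5] 908 stubZ 65.37 tip 37.1 55
h2 head rear [-39.2 -38.6] 520 stub far [20.2 20.4] 891 stubZ 65.28 tip 38.1 72
i1 head rear [-39.3 -39.1] 251 stub far [20.  20.1] 294 stubZ 65.44 tip 38.0 25
j1 head rear [-39.2 -39. ] 369 stub far [19.7 19.7] 432 stubZ 65.31 tip 37.3 24
j2 head rear [-39.7 -39.3] 40 stub far [19.8 20.2] 431 stubZ 65.41 tip 37.7 30
j3 head rear [-38.9 -38.4] 216 stub far [19.9 20.1] 319 stubZ 65.35 tip 38.1 25
j4 head rear [-41.1 -40.5] 337 stub far [20.3 20.5] 183 stubZ 65.15 tip 36.2 20
j5 head rear None 0 stub far None 0 stubZ  tip 36.6 26
```

Emit:
apply_moves(
  targets=[
    [[0, 0, -0.4], [0, 0, 0], 30],
    [[0, 0, -0.8], [0.02, 0, 0], 10],
    [[-0.7, 0, -0.4], [0.02, 0, 0], 0],
    [[-1, 0, 0], [0, 0, 0], 0],
    [[-1, 0, 0], [0, 0, 0], 0],
  ],
)

```text
time_s: 17.2
tcp_pos: [0.5849, 0.1183, 0.1516]
eef_rot: [180.0, -0.1, -14.9]
contact_force: [0.1, 0.9, 0.8]
gripper_width: 0.0037
```

```bash
python3 -c "
from st import *
c,X,Y,Z=look('k1',(0,384,0,512));s=r.get_state();print(inv(s['tcp_pos']),s['gripper_width'])
"
```

```text
17.2 [0.5849 0.1183 0.1516] [ 1.7997e+02 -7.0000e-02 -1.4940e+01] [0.1 0.9 0.8] [0.05 0.23 0.06]
tip X [28.5 32.6 33.2]
[-0.0759 -0.0015  0.1517] 0.002211424522902903
```

View pics/k1.png

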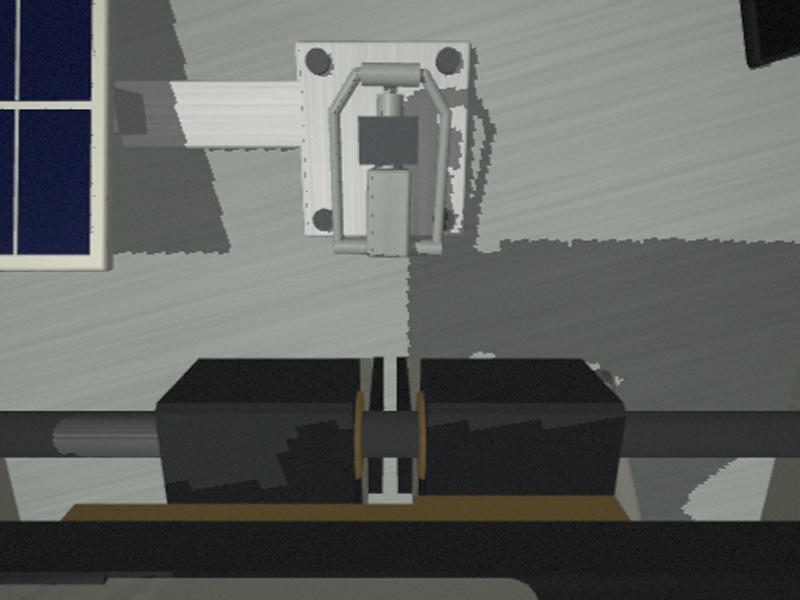

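Emit:
apply_moves(
  targets=[
    [[0, -0.03, 0.6], [0, 0, 0], 0],
    [[0, 0, 0.7], [0, 0, 0], 0],
    [[0, 0, 0.5], [0, 0, 0], 0],
    [[0, 0, 0.1], [0, 0, 0], 0],
    [[0, 0, 0], [0, 0, 0], 0],
  ],
)

```text
time_s: 17.75
tcp_pos: [0.5786, 0.1221, 0.0788]
eef_rot: [-179.7, -0.3, -14.7]
contact_force: [0.3, 0.4, 0.3]
gripper_width: 0.0002
```

```bash
python3 -c "
from st import *
s=r.get_state();print(inv(s['tcp_pos']),s['eef_rot'],s['contact_force'],s['moment'])
plan(W(-.058,0,.073),[180,0,-14.8],0)"
```

```text
[-0.0775  0.0016  0.0788] [-179.69746801   -0.25901277  -14.72364073] [0.31781471 0.3505841  0.29541495] [-0.0859967   0.11017592  0.01731221]
from [0.5786 0.1221 0.0788] [-179.7    -0.26  -14.72] t 17.75 F [0.3 0.4 0.3] w 0.2 rows 1
[[0.487, 0.041, 0.148], [-0.038, -0.032, 0.01], 0]
```

Emit:
apply_moves(
  targets=[
    [[0.2, 0.03, 0.1], [-0.03, -0.03, 0], 0],
    [[0.2, 0, 0.04], [0, 0, 0], 0],
    [[0.08, 0, 0], [0, 0, 0], 0],
    [[0, 0, 0], [0, 0, 0], 0],
  ],
)

```text
time_s: 18.15
tcp_pos: [0.6009, 0.1161, 0.076]
eef_rot: [-179.8, -0.2, -14.7]
contact_force: [0.6, 0.4, -0.6]
gripper_width: 0.0004
```

```bash
python3 -c "
from st import *
c,X,Y,Z=look('k2',(0,256,90,432));s=r.get_state();print(inv(s['tcp_pos']))
"
```

```text
18.15 [0.6009 0.1161 0.076 ] [-179.81   -0.21  -14.71] [ 0.6  0.4 -0.6] [-0.08  0.25 -0.03]
tip X [28.1 31.9 32.3]
[-0.0546  0.0015  0.076 ]
```

View pics/k2.png

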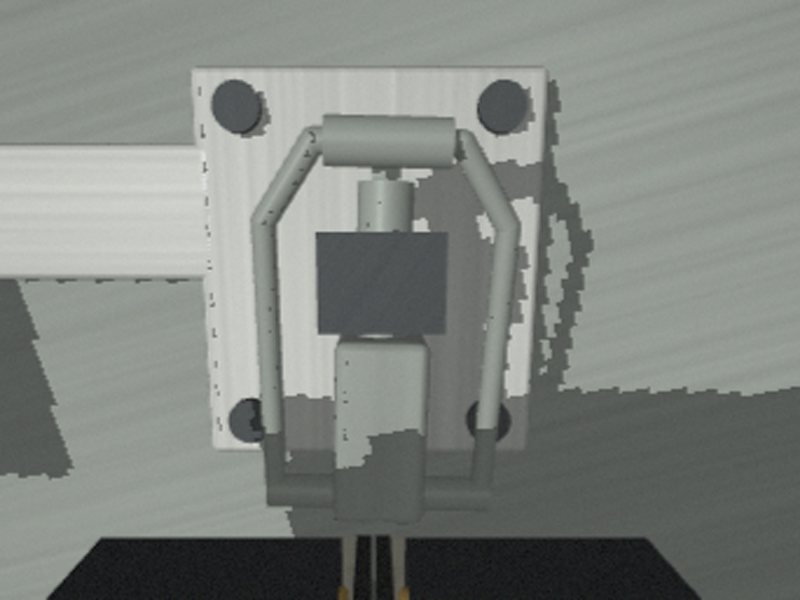

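Emit:
apply_moves(
  targets=[
    [[0.06, 0.01, 0], [0, 0, 0], 0],
    [[0.06, 0, 0], [0, 0, 0], 0],
    [[0.04, 0, 0], [0, 0, 0], 0],
  ],
)

```text
time_s: 18.5
tcp_pos: [0.606, 0.1137, 0.0762]
eef_rot: [-179.8, -0.1, -14.7]
contact_force: [-4.4, 1.8, 1.8]
gripper_width: 0.0002
```

Emit:
apply_moves(
  targets=[
    [[0.03, 0, 0], [0, 0, 0], 0],
    [[0.03, 0, 0], [0, 0, 0], 0],
  ],
)

```text
time_s: 18.7
tcp_pos: [0.606, 0.1134, 0.0759]
eef_rot: [-179.9, 0.1, -14.8]
contact_force: [-6.1, 4.3, 5.1]
gripper_width: 0.0005
```

```bash
python3 -c "
from st import *
c,X,Y,Z=look('k3',(0,256,90,432));s=r.get_state();print(inv(s['tcp_pos']))
"
```

```text
18.7 [0.606  0.1134 0.0759] [-1.799e+02  1.100e-01 -1.477e+01] [-6.1  4.3  5.1] [1.46 2.74 0.01]
tip X [29.1 33.7 34.2]
[-0.0488  0.0001  0.0759]
```

View pics/k3.png

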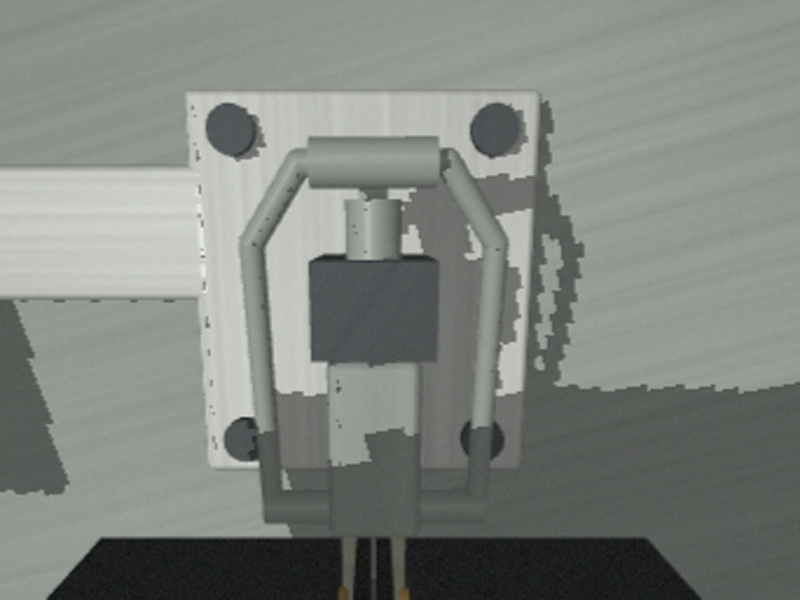

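Emit:
apply_moves(
  targets=[
    [[-0.15, 0, 0], [0, 0, 0], 0],
    [[0, 0, -0.6], [0, 0, 0], 0],
    [[0, 0, -0.9], [0, 0, 0], 0],
    [[0.5, 0, -0.3], [0, 0, 0], 0],
    [[0.9, 0, 0], [0, 0, 0], 30],
  ],
)

```text
time_s: 19.25
tcp_pos: [0.6521, 0.1017, 0.151]
eef_rot: [-179.9, 0.1, -14.6]
contact_force: [1.9, 0.9, 0.0]
gripper_width: 0.0044
```

```bash
python3 -c "
from st import *
c,X,Y,Z=look('l1',(0,384,0,512));s=r.get_state();print(inv(s['tcp_pos']))
m=(abs(Y)<6)&(Z>60)&(Z<68)&(X<-25)&(X>-60);print(m.sum(),np.percentile(X[m],[.5,3]))
plan(W(.036,0,.115),[180,0,-14.8],30)
"
```

```text
19.25 [0.6521 0.1017 0.151 ] [-1.7991e+02  9.0000e-02 -1.4570e+01] [1.9 0.9 0. ] [ 0.06 -0.    0.06]
tip X [27.5 30.6 30.7]
[0.0044 0.0006 0.1502]
135 [-39.31202704 -39.03248037]
from [0.6575 0.1002 0.1502] [-1.7994e+02 -6.0000e-02 -1.4590e+01] t 19.3 F [9.  0.8 3.9] w 7.6 rows 2
[[0.395, 0.009, 0.441], [-0.003, -0.004, 0.013], 30]
[[0.395, 0.008, 0.44], [-0.003, -0.004, 0.013], 30]
```

View pics/l1.png

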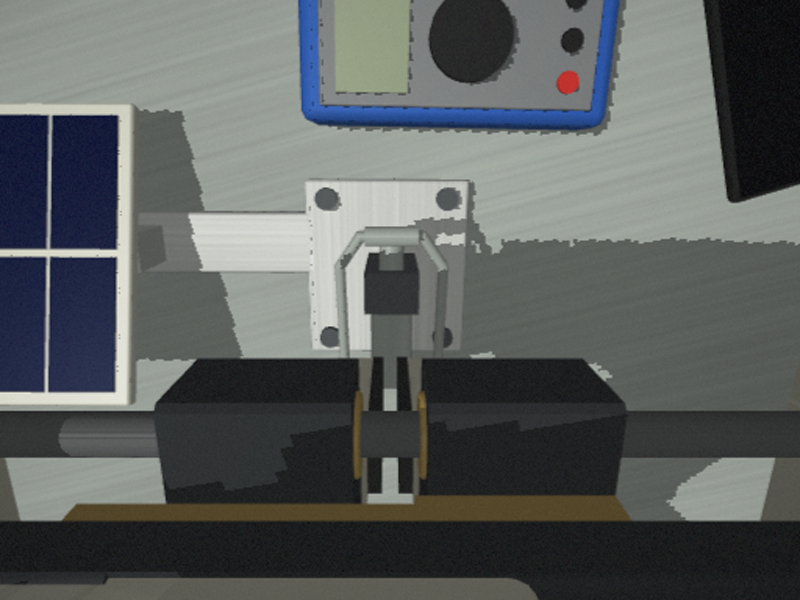

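Emit:
apply_moves(
  targets=[
    [[0.4, 0, 0.4], [0, 0, 0], 30],
    [[0.2, 0, 0.4], [0, 0, 0], 30],
    [[0, 0, 0], [0, 0, 0], 30],
  ],
)

```text
time_s: 19.6
tcp_pos: [0.6831, 0.0937, 0.1174]
eef_rot: [-179.9, -0.2, -14.7]
contact_force: [-0.6, 0.1, -0.8]
gripper_width: 0.0282
```

```bash
python3 -c "
from st import *
s=r.get_state();print(inv(s['tcp_pos']),s['eef_rot'],s['contact_force'],s['gripper_width'])
plan(W(.036,0,.095),[180,0,-14.8],30)
"
```

```text
[0.0308 0.0008 0.1174] [-179.86158344   -0.19971493  -14.66333769] [-0.56234601  0.10692544 -0.82076275] 0.02817855705433119
from [0.6831 0.0937 0.1174] [-179.86   -0.2   -14.66] t 19.6 F [-0.6  0.1 -0.8] w 28.2 rows 1
[[0.128, 0.021, 0.559], [-0.017, -0.025, 0.017], 30]
```

Emit:
apply_moves(
  targets=[
    [[0.1, 0.02, 0.4], [-0.02, -0.02, 0], 30],
    [[0.03, 0, 0.2], [0, 0, 0], 30],
    [[0.04, 0, 0.1], [0, 0, 0], 30],
    [[0.04, 0, 0.1], [0, 0, 0], 30],
  ],
)

```text
time_s: 20.0
tcp_pos: [0.6896, 0.0912, 0.0835]
eef_rot: [179.9, 0.0, -14.6]
contact_force: [-0.4, -0.2, -0.4]
gripper_width: 0.0304
```

```bash
python3 -c "
from st import *
c,X,Y,Z=look('m1',(150,384,110,422));s=r.get_state();print(inv(s['tcp_pos']),s['eef_rot'],s['contact_force'],s['gripper_width'])
m=(abs(Y)<6)&(Z>60)&(Z<68)&(X<-25)&(X>-60);print(m.sum(),np.percentile(X[m],[.5,3]) if m.any() else '')
m=(abs(Y)<10)&(Z>52)&(Z<80)&(X<50)&(X>30)
print(m.sum(), np.percentile(X[m],[2,50,98]) if m.any() else '', np.percentile(Z[m],[2,50,98]) if m.any() else '')
"
```

```text
20.0 [0.6896 0.0912 0.0835] [ 1.7992e+02  2.0000e-02 -1.4610e+01] [-0.4 -0.2 -0.4] [-0.11  0.21  0.01]
tip X [27.4 38.1 38.4]
[ 0.0377 -0.      0.0828] [ 1.79907373e+02  5.31052652e-02 -1.46208313e+01] [ 0.03065983 -0.07876337 -0.85045645] 0.02983242386094182
0 
609 [35.63690633 40.36247269 43.29425671] [65.15325978 68.94134392 70.55423736]
```

View pics/m1.png

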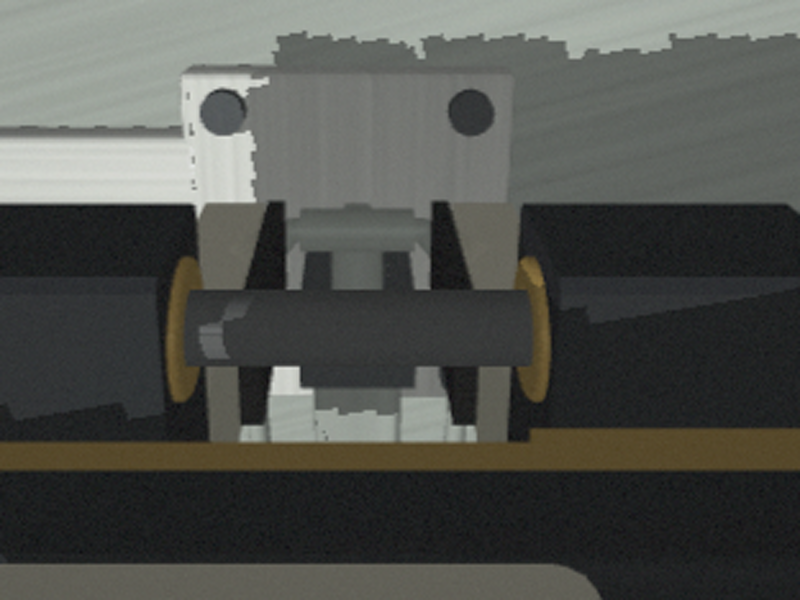

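Emit:
apply_moves(
  targets=[
    [[0.03, 0, 0.1], [0, 0, 0], 30],
    [[0.03, 0, 0.1], [0, 0, 0], 30],
    [[0.02, 0, 0.08], [0, 0, 0], 30],
  ],
)

```text
time_s: 20.35
tcp_pos: [0.6935, 0.0907, 0.0725]
eef_rot: [180.0, -0.1, -14.6]
contact_force: [0.1, -0.2, 3.5]
gripper_width: 0.0304
```

Emit:
apply_moves(
  targets=[
    [[0.01, 0, 0.06], [0, 0, 0], 30],
    [[0.01, 0, 0.06], [0, 0, 0], 30],
  ],
)

```text
time_s: 20.55
tcp_pos: [0.6949, 0.0904, 0.0683]
eef_rot: [180.0, -0.1, -14.6]
contact_force: [-0.5, -0.2, 2.4]
gripper_width: 0.0303
```

```bash
python3 -c "
from st import *
s=r.get_state();print(inv(s['tcp_pos']),s['eef_rot'],s['contact_force'],s['gripper_width'])
"
```

```text
[0.0431 0.0006 0.0683] [ 1.79995889e+02 -1.48038084e-01 -1.45675983e+01] [-0.45867212 -0.16533196  2.44797474] 0.03028408463447993
```

Emit:
apply_moves(
  targets=[
    [[0, 0, 0.06], [0, 0, 0], 30],
    [[0, 0, 0.06], [0, 0, 0], 30],
  ],
)

```text
time_s: 20.75
tcp_pos: [0.6947, 0.0904, 0.063]
eef_rot: [-180.0, -0.1, -14.6]
contact_force: [-0.4, -0.2, -0.1]
gripper_width: 0.0298
```

Emit:
apply_moves(
  targets=[
    [[0, 0, 0.05], [0, 0, 0], 30],
    [[0, 0, 0.05], [0, 0, 0], 30],
  ],
)

```text
time_s: 20.95
tcp_pos: [0.6945, 0.0905, 0.0582]
eef_rot: [180.0, -0.1, -14.6]
contact_force: [0.4, -0.2, 0.2]
gripper_width: 0.03
```

```bash
python3 -c "
from st import *
c,X,Y,Z=look('m2',(150,384,110,422));s=r.get_state();print(inv(s['tcp_pos']),s['eef_rot'],s['contact_force'],s['gripper_width'])
m=(abs(Y)<10)&(Z>36)&(Z<80)&(X<50)&(X>30)
print(m.sum(), np.percentile(X[m],[2,50,98]) if m.any() else '', np.percentile(Z[m],[2,50,98]) if m.any() else '')
"
```

```text
20.95 [0.6945 0.0905 0.0582] [ 1.800e+02 -1.000e-01 -1.459e+01] [ 0.4 -0.2  0.2] [-0.02  0.16  0.01]
tip X [37.4 38.7 40.5]
[0.0424 0.0005 0.0578] [ 1.79983035e+02 -6.90472383e-02 -1.45954260e+01] [0.21550285 0.97307472 1.26341348] 0.030086693181755313
649 [35.87415237 40.35684109 43.45562028] [38.75842497 42.59283139 52.65331097]
```

View pics/m2.png

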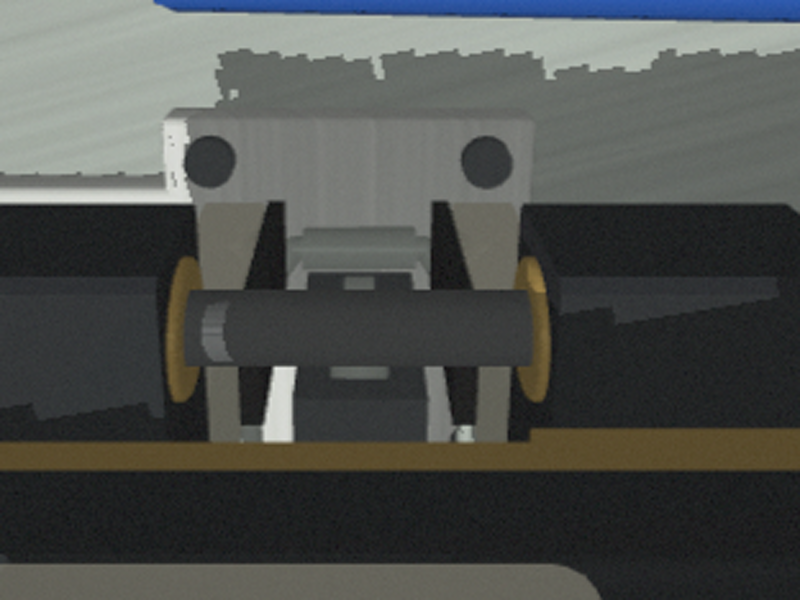

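Emit:
apply_moves(
  targets=[
    [[0, 0, -0.3], [0, 0, 0], 30],
    [[0, 0, -0.7], [0, 0, 0], 30],
    [[0, 0, -0.9], [0, 0, 0], 30],
    [[-0.8, 0, -0.3], [0, 0, 0], 30],
    [[-0.6, 0, 0], [0, 0, 0], 0],
  ],
)

```text
time_s: 21.5
tcp_pos: [0.6409, 0.104, 0.1502]
eef_rot: [179.9, -0.0, -14.7]
contact_force: [0.9, -0.0, -0.7]
gripper_width: 0.0261
```

Emit:
apply_moves(
  targets=[
    [[-0.8, 0, 0], [0, 0, 0], 0],
    [[-0.8, 0, 0], [0, 0, 0], 0],
    [[0, 0, 0], [0, 0, 0], 0],
  ],
)

```text
time_s: 21.8
tcp_pos: [0.5761, 0.1213, 0.1549]
eef_rot: [-179.9, -0.3, -14.7]
contact_force: [0.3, 0.2, 0.2]
gripper_width: 0.0038
```

```bash
python3 -c "
from st import *
c,X,Y,Z=look('n1',(0,210,116,396));s=r.get_state();print(inv(s['tcp_pos']),s['eef_rot'],s['contact_force'],s['gripper_width'])
m=(abs(Y)<6)&(Z>60)&(Z<68)&(X<-25)&(X>-60);print(m.sum(),np.percentile(X[m],[.5,3]) if m.any() else '')
m=(abs(Y)<11)&(abs(Y)>7)&(Z>30)&(Z<80)&(X<50)&(X>30)
print(m.sum(), np.percentile(X[m],[2,50,98]) if m.any() else '', np.percentile(Z[m],[2,50,98]) if m.any() else '')
"
```

```text
21.8 [0.5761 0.1213 0.1549] [-179.87   -0.28  -14.67] [0.3 0.2 0.2] [-0.05  0.01 -0.  ]
tip X [30.3 36.5 40. ]
[-0.078   0.0006  0.1552] [-179.84506287   -0.36045432  -14.64442634] [-0.44598458  1.12825816  0.74842374] 0.001939388241529411
357 [-40.16475688 -40.06505977]
149 [34.06849968 37.56469424 42.54690635] [38.63689449 42.37308288 44.23289895]
```

View pics/n1.png

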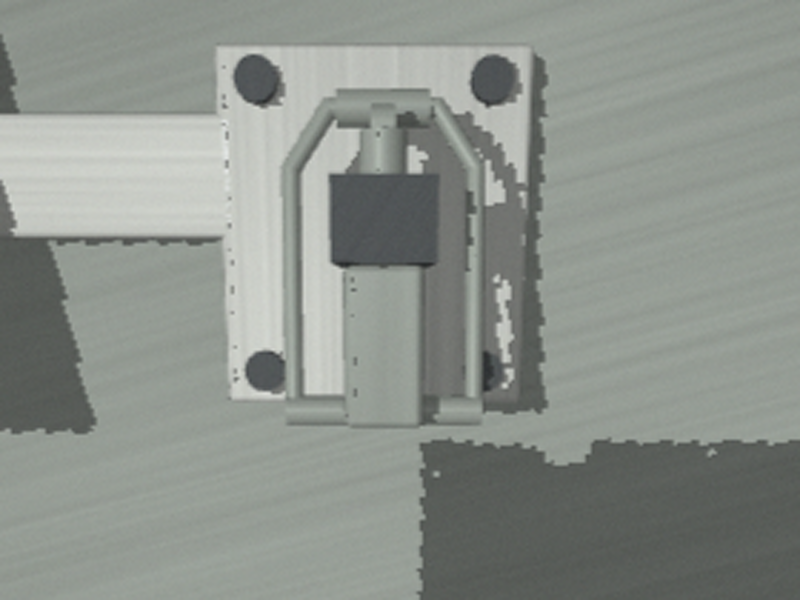

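Emit:
apply_moves(
  targets=[
    [[0, 0, 0.6], [0, 0, 0], 0],
    [[0, 0, 0.7], [0, 0, 0], 0],
    [[0, 0, 0.5], [0, 0, 0], 0],
    [[0, 0, 0.08], [0, 0, 0], 0],
    [[0, 0, 0], [0, 0, 0], 0],
  ],
)

```text
time_s: 22.35
tcp_pos: [0.5842, 0.1228, 0.0835]
eef_rot: [-179.5, -0.8, -14.6]
contact_force: [-0.4, -0.4, 0.5]
gripper_width: 0.0003
```

```bash
python3 -c "
from st import *
plan(W(-.054,0,.074),[180,0,-14.8],0);print(inv(r.get_state()['tcp_pos']))"
```

```text
from [0.5842 0.1228 0.0835] [-179.53   -0.83  -14.56] t 22.35 F [-0.4 -0.4  0.5] w 0.3 rows 1
[[0.453, 0.095, 0.244], [-0.059, -0.103, 0.03], 0]
[-0.0723  0.0036  0.0835]
```

Emit:
apply_moves(
  targets=[
    [[0.1, 0.09, 0.2], [-0.06, -0.1, 0.03], 0],
    [[0.2, 0, 0.02], [0, 0, 0], 0],
    [[0.1, 0, 0], [0, 0, 0], 0],
    [[0, 0, 0], [0, 0, 0], 0],
  ],
)

```text
time_s: 22.75
tcp_pos: [0.603, 0.1151, 0.0772]
eef_rot: [-179.9, -0.2, -14.8]
contact_force: [-0.3, 0.3, -0.3]
gripper_width: 0.0006
```

```bash
python3 -c "
from st import *
plan(W(-.049,0,.075),[180,0,-14.8],0);print(inv(r.get_state()['tcp_pos']))"
```

```text
from [0.603  0.1151 0.0772] [-1.799e+02 -1.700e-01 -1.481e+01] t 22.75 F [-0.3  0.3 -0.3] w 0.6 rows 1
[[0.077, 0.025, 0.055], [-0.012, -0.021, -0.002], 0]
[-0.0521  0.001   0.0772]
```

Emit:
apply_moves(
  targets=[
    [[0.04, 0.02, 0.04], [0, 0, 0], 0],
    [[0.04, 0, 0], [0, 0, 0], 0],
    [[0.04, 0, 0], [0, 0, 0], 0],
  ],
)

```text
time_s: 23.05
tcp_pos: [0.6059, 0.113, 0.0758]
eef_rot: [-179.9, -0.0, -14.9]
contact_force: [-8.4, 5.9, 5.4]
gripper_width: 0.0003
```

Emit:
apply_moves(
  targets=[
    [[0.04, 0, 0], [0, 0, 0], 0],
    [[0.05, 0, 0], [0, 0, 0], 0],
  ],
)

```text
time_s: 23.25
tcp_pos: [0.606, 0.113, 0.0758]
eef_rot: [-180.0, 0.3, -14.9]
contact_force: [-9.4, 5.0, 6.6]
gripper_width: 0.0007
```

Emit:
apply_moves(
  targets=[
    [[-0.1, 0, 0], [0, 0, 0], 0],
    [[-0.3, 0, 0], [0, 0, 0], 0],
    [[0, 0, -0.6], [0, 0, 0], 0],
    [[-0.1, 0, -0.9], [0, 0, 0], 0],
    [[0, 0, -0.4], [0, 0, 0], 0],
  ],
)

```text
time_s: 23.75
tcp_pos: [0.5822, 0.1178, 0.1511]
eef_rot: [179.8, 0.5, -14.9]
contact_force: [0.6, 0.0, -0.1]
gripper_width: 0.0005
```

Emit:
apply_moves(
  targets=[
    [[0, 0, 0], [0, 0, 0], 0],
    [[0, 0, 0], [0, 0, 0], 0],
  ],
)

```text
time_s: 23.95
tcp_pos: [0.5822, 0.1186, 0.1537]
eef_rot: [-180.0, 0.3, -14.8]
contact_force: [-0.3, 0.1, -0.6]
gripper_width: 0.0003
```

```bash
python3 -c "
from st import *
c,X,Y,Z=look('o1',(0,210,116,396));s=r.get_state();print(inv(s['tcp_pos']),s['contact_force'])
m=(abs(Y)<6)&(Z>60)&(Z<68)&(X<-25)&(X>-60);print(m.sum(),np.percentile(X[m],[.5,3]) if m.any() else '')
m=(abs(Y)<6)&(Z>62)&(Z<68)&(X>5)&(X<30);print('stub far',np.percentile(X[m],[97,99.5]))
m=(abs(Y)<11)&(abs(Y)>7)&(Z>30)&(Z<80)&(X<50)&(X>30)
print(m.sum(), np.percentile(X[m],[2,50,98]), np.percentile(Z[m],[2,50,98]))
for n in('scene','side'):
    c=snap(n);cv2.imwrite(f'pics/o_{n}.png',cv2.resize(c['img'],(800,600),interpolation=cv2.INTER_CUBIC))
"
```

```text
23.95 [0.5822 0.1186 0.1537] [-179.99    0.31  -14.84] [-0.3  0.1 -0.6] [-0.11  0.19  0.  ]
tip X [30.4 37.2 39.2]
[-0.073  -0.001   0.1536] [-0.51754373  0.27378089 -0.43296562]
339 [-39.2873763  -39.15188572]
stub far [19.38440821 19.48695835]
158 [34.54742773 38.64124623 43.09194181] [39.40172257 42.50114235 44.63390687]
```

View pics/o1.png

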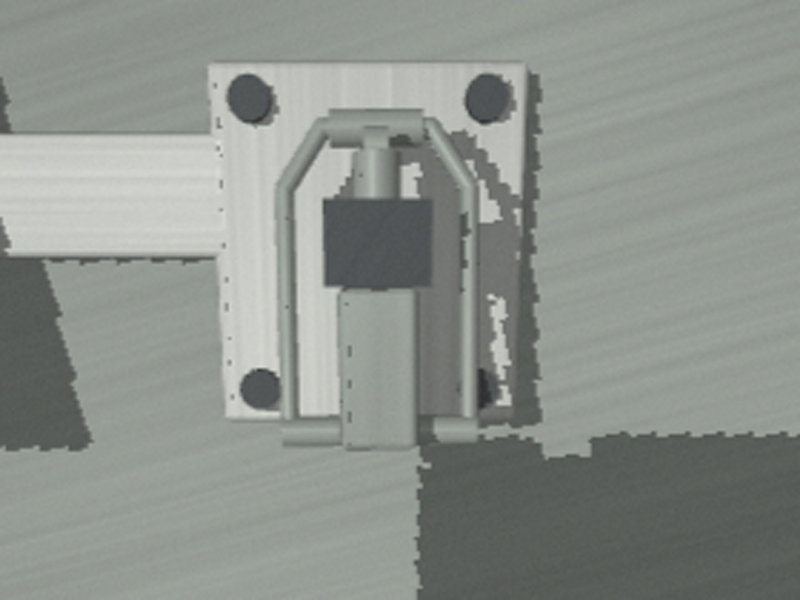

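View pics/o_scene.png

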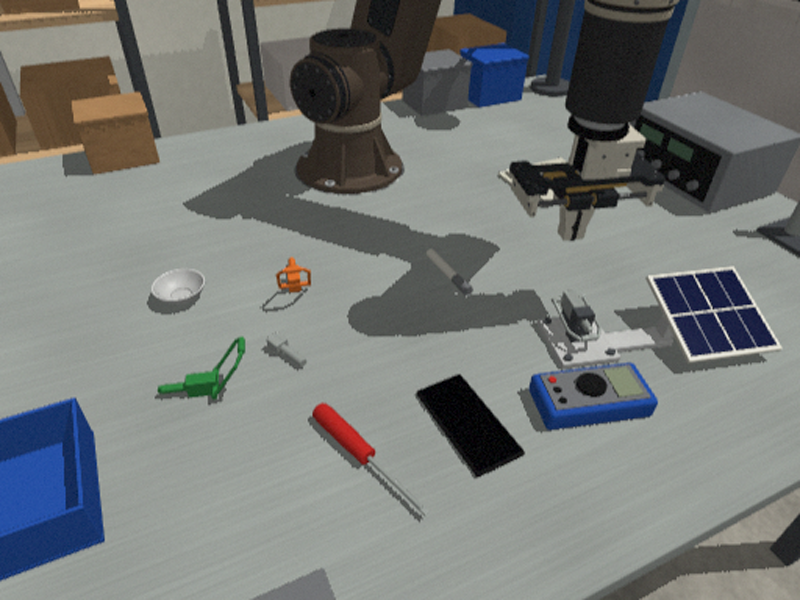

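```bash
python3 - <<'E'
from st import *
T=[]
for f in('j1','n1','o1','k2','k3'):
    c=np.load(f+'.npy',allow_pickle=True).item()
    u,v=proj(c,W(0,0,.065));u,v=int(u),int(v)
    T.append(cv2.resize(c['img'][v-25:v+25,u-16:u+16],(256//2+25,240*1),interpolation=cv2.INTER_CUBIC))
cv2.imwrite('pics/cmp.png',np.hstack(T))
E
```

```text
(no output)
```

View pics/cmp.png

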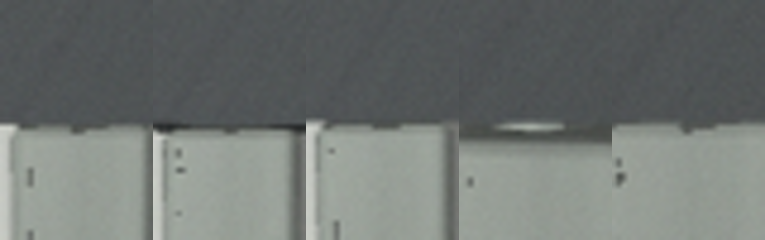

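```bash
python3 -c "
from h import *
print(r.close_job()); print(r.get_state()['time_s'])"
```

```text
the job is handed in; nothing more can be done
None
the job is handed in; nothing more can be done
```

The linch pin is through the stub with its head home, the ring is snapped down past the pin's end, and I have handed the job in. It took about 24 s of the 72 s.

- **Inserting:** I found the stub's sideways offset with the wrist camera. The pin went in with almost no force until the shoulder met the stub. The highest reading I saw was about 19 N, while seating it.
- **Flipping the ring:** Pressing the ring forward pulled the pin back by about 2 mm, so I stopped and pushed the head home again from behind. The snap then let it back by about 0.9 mm, so I pushed it home once more with about 10 N.
- **Last checks:** In the last wrist view there is no gap between head and stub, and the head's rear edge is at the same place as in the earlier home views. The sleeve's top measured about 41 mm above the bench, with the pin's tongue lying over it. The gripper was well clear. By eye in the scene picture, the other things on the bench were where they started.
- **Disagreements:** After my first release the pin sprang back about 0.8 mm, so I gripped and seated it again. Camera heights read about 1.2 mm high throughout, and I allowed for that.

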